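Freshen the cedar discs and put them up in the mantel tin

ROBOT

A 6-joint arm with a two-finger parallel gripper is mounted at the origin on the work surface. World frame = base frame: x ahead of the robot, y to its left, z up, the work surface at z = 0. Lengths are in m, angles in rad, forces in N, time in s.
With the tool pointing down it reaches from about 0.25 to 0.85 m from the base axis. Payload 12.5 kg.
Tool frame: the origin (TCP) lies midway between the tips of the shut fingers; the grasp point (between the pads) lies 19 mm behind it (grasp_offset is the z of the grasp point in the tool frame, in m); z points along the fingers, y is the direction in which the jaws open and shut (so a half turn about z gives the same grasp; the last joint's range is limited). The gripper opens to 93 mm and grips with 3 to 60 N. Pads are 15 mm wide; open, the fingers measure 128 mm over their backs; the gripper's body (75 mm by 188 mm) begins 65 mm behind the grasp point.
Start: joints at [-1.377, 0.351, 1.652, -0, 1.139, -0.085], TCP at [0.151, -0.529, 0.219] pointing down, gripper open.
Joint ranges: [-2.75, 2.75], [-0.79, 2.1], [0.01, 2.65], [-1.57, 4.71], [0.07, 3.14], [-2.87, 2.87]. Speed limits (rad/s): [2.22, 2.22, 2.79, 3.14, 3.14, 3.14].

INTERFACE

Orientations are given as a unit quaternion [x, y, z, w].
In Python, from workcell import * gives the robot as it stands.
- The arm moves only by the shell command python3 -m creep 'ROWS' [FORCE]. ROWS is a JSON object of lists of equal length, an entry for each row: "fingers": the finger opening in m, from 0 to 0.093; "translation": the shift along the tool's x, y, z in m, a list of three; "yaw": the turn about the tool's z in units of 5 degrees (1.0 is 5 degrees). A call has 1 to 12 rows; each row is the pose to reach, as a shift and turn from the pose commanded when the call began, along the tool's axes at that moment; what a row does not reach only later rows make up. A row lasts 1/12 s, in which the tool goes at most 41.7 mm and 7.16 degrees, less where a joint would pass 70% of its speed; a pose out of reach is approached as far as the arm can. A call with a gripper value outside its range is refused whole. The fingers move at their own pace and stop on an object; FORCE is the grip in N (left out, the last holds). Time passes only in rows, so rows that repeat a pose let the fingers close. It gives the time, the measured TCP pose, the force and the opening at its end, in the units of the state.
- state(): the state, without advancing time (a new reading comes with each control period).
- grab_frame(name): name is "side" or "top" or "wrist"; returns a dict with "pixels" (480x640x3 uint8, red, green, blue), "mtx" (3x3 intrinsics, pixels), "R" (3x3) and "t" (3): a world point X has camera coordinates R X + t. Camera axes: x right, y down, z forward; pixel columns grow to the right and rows downward; lengths in m; the calibration is good to about 2 mm. A picture is of the moment at which its call begins. There is no depth.
- close_job(): hands the job in, once; it reports no verdict.
The state is a dict: "time_s": time; "q": joint angles; "qvel": joint speeds; "effort": joint torques, N m; "ee_pos": TCP position; "tcp_rot": TCP orientation; "ft_force": force on the tool from outside, world axes, zero at the start; "ft_torque": the same for the moment, N m; "width": opening from 0.0 (shut) to 1.0 (fully open).
Only numpy, scipy, OpenCV 4.12 (cv2) and the standard library are available. Lean on these libraries where they do the work, as an engineer would, in place of code of your own. Each camera call takes 0.05 s, during which the arm holds its last target.

TASK

First swing the clamp home over the foot of the tin so its base is held down, then draw the tight lid straight off and stand it upright, open side down, on the mantel. Next gather all the cedar discs on the cork mat, press the scent dispenser's cap fully down and let it spring back while they are all still there, and then lay every disc in the well on top of the tin. Leave the lid off and the clamp closed, never pull the tin up out of its stand, and leave the bell and the candle alone.

Things in the scene. Friction and masses are not known exactly. Their poses are not given: they have to be found in the camera images.
- stand: Fixed aluminium holder, a flat plate 100 x 212 x 4 mm on the mantel; origin at the centre of its underside, z up, y along its length. The tin's foot sits in it: at the +y end a fixed lip reaches over the foot, at the -y end the swing clamp can be turned over it.
- clamp (a joint): Swing clamp: flat aluminium lever on the -y end of the stand, turning about a vertical axis and staying where it is left (it takes under 1 N at the post). 0 rad: home against its stop, the lever lies across the tin's foot, 1.5 mm above it, and holds it down. Grows, counter-clockwise seen from above, as it swings open, to 1.9 rad.
- clamp_hinge (a point): The clamp's pivot, 10 mm above the mantel; 50 mm towards +x and 93 mm towards -y of the stand's origin, in the stand's frame.
- clamp_post (a point): Centre of the top of the clamp's upright handle, a black round post 14 mm in diameter; its top is 75 mm above the mantel and its lower 58 mm above the lever are free to be pinched. With the clamp home it lies 75 mm towards -x and 33 mm towards -y of the pivot, in the stand's frame, 34 mm clear of the lid's end.
- tin: Base of the long steel tin, 350 g, loose but standing in the stand with its long side along the stand's y; origin at the centre of its underside (4 mm above the mantel). Foot 70 x 200 x 5 mm; above it the body, 53 mm (x) by 160 mm (y), its rim 80 mm above the origin. Its shallow well on top, 47 x 154 mm, has its flat floor 70 mm above the origin, 10 mm below the rim.
- tin_mid (a point): Point on the tin base's axis, 40 mm above its underside.
- lid_mid (a point): Centre of the tin's deep steel lid, half-way up: 62 mm (x, gripped across this) by 169 mm (y) by 98 mm high, 160 g, open below, flat smooth top, z up. It telescopes over the tin's body down to the foot (75 mm deep, 1.5 mm play all round) and is held tight by sprung pads, so that drawing it off takes about 5 to 15 N, straight up; the tin comes up with it if it is not clamped. On the tin its centre is 58 mm above the mantel; standing on the mantel 49 mm.
- mat_mid (a point): Centre of the top face of the cork spray mat, 100 mm (x) by 130 mm (y), 2 mm thick, fixed to the mantel on the nozzle side (-x) of the dispenser; its middle is 130 mm from the dispenser's axis.
- cap (a joint): Sprung cap of the dispenser: 0 m up, 0.008 m fully down; it needs about 2 N to start and 8 N fully down, and springs back up by itself.
- cap_top (a point): Centre of the flat top of the cap, a black disc 34 mm in diameter on the amber bottle of the scent dispenser (fixed, 54 mm in diameter), 154 mm above the mantel when up. The nozzle points along -x, towards the mat.
- bell: Bystander: white ceramic table bell, 60 mm across, 60 mm high; origin under its centre. Leave alone.
- candle: Bystander: white pillar candle, 62 mm across, 60 mm high (69 mm with its wick); origin under its centre. Leave alone.
- disc1_mid (a point): Centre, half-way up, of a pale cedar disc: upright cylinder 34 mm in diameter and 28 mm high, 30 g, its axis along z. Two to four discs are there; an absent one reads None.
- disc2_mid (a point): Centre, half-way up, of a pale cedar disc: upright cylinder 34 mm in diameter and 28 mm high, 30 g, its axis along z. Two to four discs are there; an absent one reads None.
- disc3_mid (a point): Centre, half-way up, of a pale cedar disc: upright cylinder 34 mm in diameter and 28 mm high, 30 g, its axis along z. Two to four discs are there; an absent one reads None.
- disc4_mid (a point): Centre, half-way up, of a pale cedar disc: upright cylinder 34 mm in diameter and 28 mm high, 30 g, its axis along z. Two to four discs are there; an absent one reads None.
Not all that is in view belongs to the job. Leave any green or red look-alike of the part that bears disc4_mid alone. What is shaped like the part that bears disc3_mid but green or turquoise is not meant.

How it is judged:
On the way, in this order (a step that is already met when the one before it is completed fails the run):
1. the clamp is home over the tin's foot, the lid still on (value of joint clamp below 0.15 rad and distance between lid_mid and tin_mid below 0.03 m), for 0.2 s.
2. the lid is off and stands upright on the mantel, released, the tin still clamped in its stand (height (world z) of lid_mid between 0.044 and 0.054 m and angle between lid_mid's own z axis and vertical below 0.1 rad and horizontal distance between lid_mid and tin_mid above 0.06 m and contact force between the fingers and lid below 0.05 N and value of joint clamp below 0.15 rad and z of tin_mid in the frame of stand below 0.048 m), for 0.2 s.
3. the cap is pressed fully down while all discs lie on the mat (value of joint cap above 0.006 m and x of disc1_mid in the frame of mat_mid between -0.05 and 0.05 m and y of disc1_mid in the frame of mat_mid between -0.065 and 0.065 m and z of disc1_mid in the frame of mat_mid between 0.009 and 0.022 m and x of disc2_mid in the frame of mat_mid between -0.05 and 0.05 m and y of disc2_mid in the frame of mat_mid between -0.065 and 0.065 m and z of disc2_mid in the frame of mat_mid between 0.009 and 0.022 m and x of disc3_mid in the frame of mat_mid between -0.05 and 0.05 m and y of disc3_mid in the frame of mat_mid between -0.065 and 0.065 m and z of disc3_mid in the frame of mat_mid between 0.009 and 0.022 m and x of disc4_mid in the frame of mat_mid between -0.05 and 0.05 m and y of disc4_mid in the frame of mat_mid between -0.065 and 0.065 m and z of disc4_mid in the frame of mat_mid between 0.009 and 0.022 m), for 0.05 s.
4. the cap has sprung back up, all discs still on the mat (value of joint cap below 0.002 m and x of disc1_mid in the frame of mat_mid between -0.05 and 0.05 m and y of disc1_mid in the frame of mat_mid between -0.065 and 0.065 m and z of disc1_mid in the frame of mat_mid between 0.009 and 0.022 m and x of disc2_mid in the frame of mat_mid between -0.05 and 0.05 m and y of disc2_mid in the frame of mat_mid between -0.065 and 0.065 m and z of disc2_mid in the frame of mat_mid between 0.009 and 0.022 m and x of disc3_mid in the frame of mat_mid between -0.05 and 0.05 m and y of disc3_mid in the frame of mat_mid between -0.065 and 0.065 m and z of disc3_mid in the frame of mat_mid between 0.009 and 0.022 m and x of disc4_mid in the frame of mat_mid between -0.05 and 0.05 m and y of disc4_mid in the frame of mat_mid between -0.065 and 0.065 m and z of disc4_mid in the frame of mat_mid between 0.009 and 0.022 m), for 0.05 s.
At the end, for the whole second after the job is handed in: every disc lies at rest on the floor of the tin's well (centre within the well, 78 to 92 mm above the tin's underside); the lid stands upright on the mantel (within 0.1 rad, clear of the tin); clamp below 0.15 rad, tin seated in the stand, cap up (all of step 2 and x of disc1_mid in the frame of tin between -0.014 and 0.014 m and y of disc1_mid in the frame of tin between -0.07 and 0.07 m and z of disc1_mid in the frame of tin between 0.078 and 0.092 m and contact force between the fingers and disc1 below 0.05 N and x of disc2_mid in the frame of tin between -0.014 and 0.014 m and y of disc2_mid in the frame of tin between -0.07 and 0.07 m and z of disc2_mid in the frame of tin between 0.078 and 0.092 m and contact force between the fingers and disc2 below 0.05 N and x of disc3_mid in the frame of tin between -0.014 and 0.014 m and y of disc3_mid in the frame of tin between -0.07 and 0.07 m and z of disc3_mid in the frame of tin between 0.078 and 0.092 m and contact force between the fingers and disc3 below 0.05 N and x of disc4_mid in the frame of tin between -0.014 and 0.014 m and y of disc4_mid in the frame of tin between -0.07 and 0.07 m and z of disc4_mid in the frame of tin between 0.078 and 0.092 m and contact force between the fingers and disc4 below 0.05 N and linear speed of each of disc1, disc2, disc3, disc4 below 0.02 m/s and value of joint cap below 0.002 m); the robot touches nothing.
It fails at once if the tin's base is pulled up out of its stand (more than 10 mm) (z of tin_mid in the frame of stand above 0.054 m).
It fails at once if the bell is disturbed (moved more than 40 mm) (distance of bell from where it was at the start of the episode above 0.04 m).
It fails at once if the candle is disturbed (moved more than 40 mm) (distance of candle from where it was at the start of the episode above 0.04 m).
Of disc1, disc2, disc3, disc4 only 2 to 4 are there at a start; the rules pass over those that are not, and their reading is None.
At some moment in a run one of disc1, disc2, disc3, disc4 may be knocked a few centimetres aside while the robot is not near it.
It also fails if it takes over 210 s, if anything falls off the work surface, if the arm or the gripper's body presses on something with over 40 N, if the wrist force passes 120 N, or if a joint passes its speed limit or range.

## Working session

There is one attempt and no reset: what is moved stays moved. The work goes in short steps, Python scripts to look and compute and a shell command to move; the robot and the scene stay as the last step left them, time stands still between calls to the robot, and variables do not carry over. Pictures are saved under pics/ and viewed, and the job is handed in when it is done.

```bash
ls; mkdir -p pics; python3 - <<'E'
from workcell import *
import cv2
print(state())
for n in ["side","top","wrist"]:
    f=grab_frame(n); cv2.imwrite(f"pics/{n}0.png",f["pixels"][:,:,::-1]); print(n,f["mtx"].tolist(),f["R"].round(4).tolist(),f["t"])
E
```

```text
pics
{'time_s': 0.0, 'q': array([-1.37660851e+00,  3.51262089e-01,  1.65245389e+00,  1.85784079e-05,
        1.13910939e+00, -8.45905202e-02]), 'qvel': array([ 0.0001221 , -0.0002386 , -0.00133193,  0.00018781, -0.00053195,
        0.00156949]), 'effort': array([ 1.27061008e-03, -4.97320712e+01, -2.85254967e+01,  6.99553569e-02,
        2.57460808e-02, -1.26356358e-04]), 'ee_pos': array([ 0.15131348, -0.5283981 ,  0.21807595]), 'tcp_rot': array([ 9.90301401e-01,  1.38934354e-01, -2.53367618e-05, -6.15895560e-04]), 'ft_force': array([-0.33362667,  0.5891142 ,  0.20561217]), 'ft_torque': array([ 0.02250881, -0.0296463 ,  0.01297858]), 'width': 0.9982890304684736}
side [[610.6653651114754, 0.0, 321.44939480744614], [0.0, 610.6653651114754, 239.96005622952464], [0.0, 0.0, 1.0]] [[0.945, -0.3267, 0.015], [-0.2471, -0.7431, -0.6219], [0.2143, 0.584, -0.7829]] [-0.51721927  0.19077399  1.13241305]
top [[455.81158152003263, 0.0, 320.3627254626185], [0.0, 455.81158152003263, 239.70881246856604], [0.0, 0.0, 1.0]] [[0.0062, -1.0, -0.0025], [-0.9951, -0.0059, -0.0991], [0.0991, 0.0031, -0.9951]] [-0.01499948  0.52446091  0.8267862 ]
wrist [[342.9269836536751, 0.0, 308.6447472548191], [0.0, 342.9269836536751, 236.40533837399826], [0.0, 0.0, 1.0]] [[0.2748, -0.9615, -0.0015], [-0.9252, -0.2648, 0.2717], [-0.2616, -0.0733, -0.9624]] [-0.54855432 -0.03247874  0.39158212]
```

View pics/side0.png

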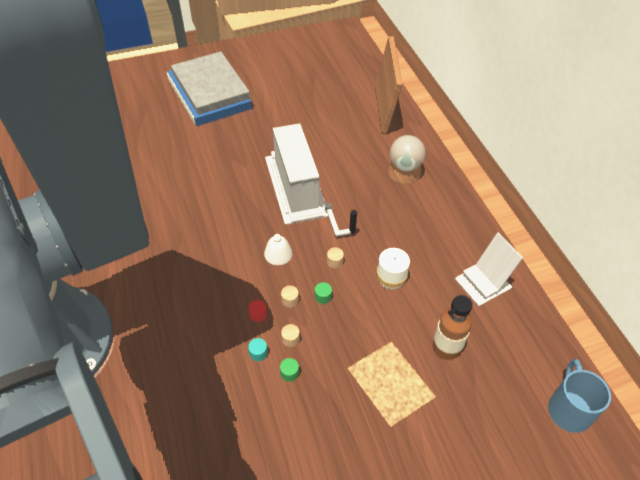

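View pics/top0.png

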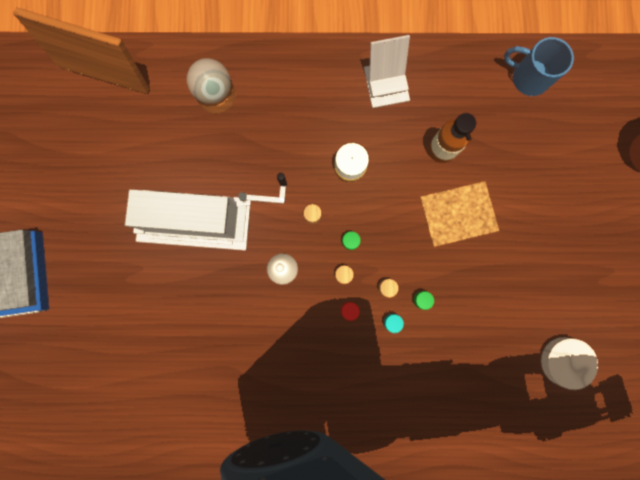

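View pics/wrist0.png

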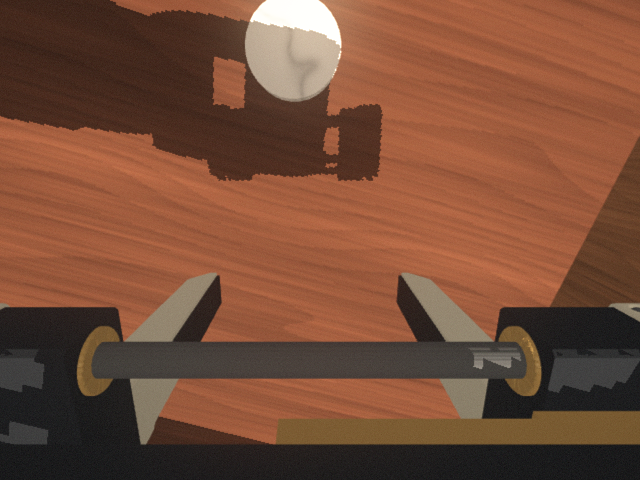

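Side view: pale discs at (335,257), (290,296) and (291,335); greens at (323,292) and (289,369), turquoise at (258,349), red at (258,310). The bell is at (278,247) and the candle at (393,267). The clamp post is at (353,218) and it is open. The bottle cap is at (461,306) and the mat is centred at about (391,383). I'll enlarge the crops to confirm.

```bash
python3 - <<'E'
import cv2
t=cv2.imread("pics/top0.png"); s=cv2.imread("pics/side0.png")
cv2.imwrite("pics/t_a.png",cv2.resize(t[170:345,110:330],None,fx=3.6,fy=3.4,interpolation=cv2.INTER_CUBIC))
cv2.imwrite("pics/t_b.png",cv2.resize(t[100:340,290:510],None,fx=2.5,fy=2.5,interpolation=cv2.INTER_CUBIC))
cv2.imwrite("pics/s_a.png",cv2.resize(s[110:260,250:450],None,fx=4,fy=4,interpolation=cv2.INTER_CUBIC))
cv2.imwrite("pics/s_b.png",cv2.resize(s[240:430,240:480],None,fx=3,fy=3,interpolation=cv2.INTER_CUBIC))
E
```

```text
(no output)
```

View pics/t_a.png

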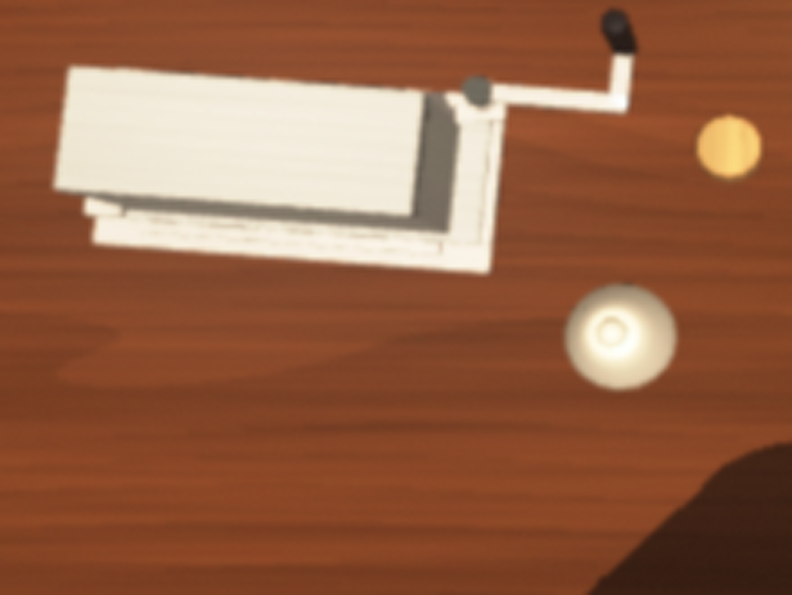

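View pics/t_b.png

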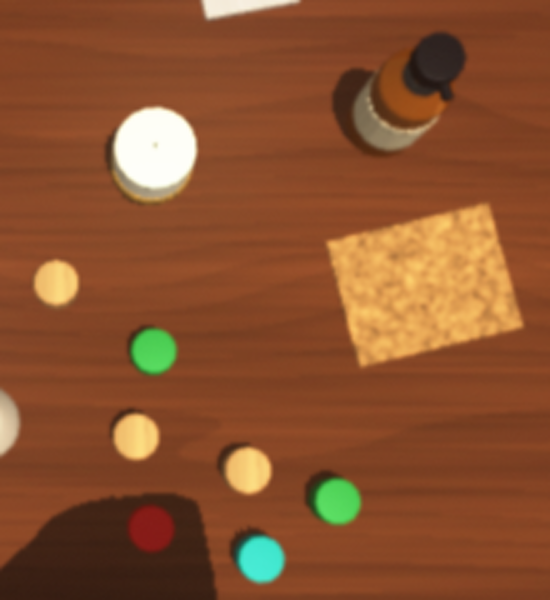

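View pics/s_a.png

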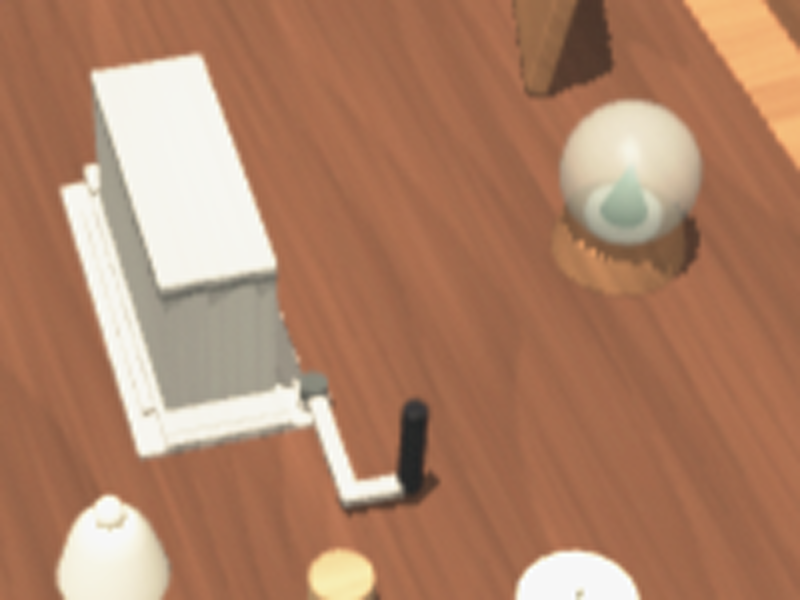

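View pics/s_b.png

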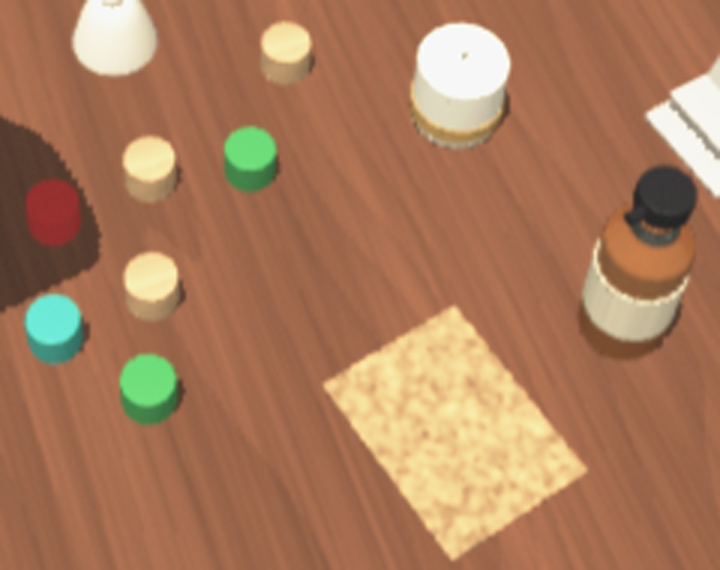

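```bash
cat > h.py <<'E'
from workcell import *
import numpy as np, cv2, sys
def px2w(f,uv,z):
    uv=np.atleast_2d(np.array(uv,float)); K=f["mtx"];R=f["R"];t=f["t"]
    d=(np.linalg.inv(K)@np.c_[uv,np.ones(len(uv))].T).T@R; c=-R.T@t
    s=(z-c[2])/d[:,2]; return c+d*s[:,None]
def proj(f,X):
    X=np.atleast_2d(X); p=(f["mtx"]@(f["R"]@X.T+f["t"][:,None])).T; return p[:,:2]/p[:,2:]
def shot(n,name,box=None,fx=1):
    f=grab_frame(n); im=f["pixels"][:,:,::-1].copy()
    if box: u0,v0,u1,v1=box; im=cv2.resize(im[v0:v1,u0:u1],None,fx=fx,fy=fx,interpolation=cv2.INTER_CUBIC)
    cv2.imwrite(f"pics/{name}.png",im); return f
def st():
    s=state(); q=s["tcp_rot"]
    from scipy.spatial.transform import Rotation as Ro
    R=Ro.from_quat(q).as_matrix()
    print("t %.2f"%s["time_s"],"ee",s["ee_pos"].round(4),"yaxis",R[:,1].round(3),"F",s["ft_force"].round(1),"w",round(s["width"]*93,1),"q",s["q"].round(2)); return s,R
def togo(x,y,z,yawdir=None):
    """print shift in tool axes to TCP xyz, and yaw units to align tool y with world dir (deg)"""
    s,R=st(); d=R.T@(np.array([x,y,z])-s["ee_pos"]); print("shift mm",(d*1000).round(1))
    if yawdir is not None:
        a=np.degrees(np.arctan2(R[1,1],R[0,1])); dl=(yawdir-a+90)%180-90
        print("yaw units (tool z down => negated)",round(-dl/5,2), "now",round(a,1))
E
python3 - <<'E'
from h import *
T=grab_frame("top");S=grab_frame("side")
ta=lambda p:[(110+x/3.6,170+y/3.4) for x,y in p]
tb=lambda p:[(290+x/2.5,100+y/2.5) for x,y in p]
sa=lambda p:[(250+x/4,110+y/4) for x,y in p]
sb=lambda p:[(240+x/3,240+y/3) for x,y in p]
def show(n,a,b):
    print(n,(a*1000).round(0)[:,:2].tolist(), (b*1000).round(0)[:,:2].tolist() if b is not None else '')
show("lid",px2w(T,ta([(70,67),(425,92),(412,214),(55,188)]),.107),px2w(S,sa([(93,73),(203,56),(275,270),(163,293)]),.107))
show("stand",px2w(T,ta([(490,272),(93,242)]),.004),px2w(S,sa([(150,455)]),.004))
show("hinge",px2w(T,ta([(477,88)]),.02),px2w(S,sa([(313,386)]),.02))
show("post",px2w(T,ta([(613,20)]),.075),px2w(S,sa([(414,406)]),.075))
show("discs",px2w(T,tb([(56,283),(136,436),(248,470)]),.028),px2w(S,sb([(286,42),(150,155),(152,272)]),.028))
show("col g g c r",px2w(T,tb([(154,351),(338,501),(261,559),(151,529)]),.028),px2w(S,sb([(251,148),(148,374),(54,315),(54,200)]),.028))
show("mat",px2w(T,tb([(327,241),(489,204),(522,325),(361,366)]),.002),px2w(S,sb([(325,385),(455,307),(585,467),(453,559)]),.002))
show("cap",px2w(T,tb([(439,57)]),.154),px2w(S,sb([(666,195)]),.154))
show("candle",px2w(T,tb([(154,147)]),.06),px2w(S,sb([(463,60)]),.06))
show("bell",px2w(T,ta([(610,332)]),.06),px2w(S,sa([(110,508)]),.06))
togo(0.5,0,0.3,0)
E
```

```text
lid [[601.0, 316.0], [589.0, 146.0], [527.0, 151.0], [539.0, 320.0]] [[543.0, 319.0], [605.0, 314.0], [590.0, 144.0], [530.0, 147.0]]
stand [[506.0, 130.0], [522.0, 343.0]] [[515.0, 129.0]]
hinge [[608.0, 137.0]] [[609.0, 135.0]]
post [[634.0, 60.0]] [[636.0, 61.0]]
discs [[574.0, 3.0], [460.0, -57.0], [435.0, -139.0]] [[578.0, 3.0], [464.0, -55.0], [439.0, -138.0]]
col g g c r [[523.0, -70.0], [413.0, -206.0], [371.0, -148.0], [392.0, -68.0]] [[527.0, -71.0], [417.0, -202.0], [375.0, -147.0], [396.0, -68.0]]
mat [[613.0, -206.0], [643.0, -333.0], [548.0, -355.0], [515.0, -231.0]] [[519.0, -231.0], [615.0, -207.0], [645.0, -329.0], [550.0, -355.0]]
cap [[705.0, -248.0]] [[705.0, -252.0]]
candle [[670.0, -68.0]] [[672.0, -70.0]]
bell [[471.0, 61.0]] [[473.0, 57.0]]
t 0.25 ee [ 0.1514 -0.5286  0.2184] yaxis [ 0.275 -0.961 -0.001] F [-1.1  0.1  0.7] w 93.0 q [-1.38  0.35  1.65  0.    1.14 -0.08]
shift mm [ 480.7 -412.3  -81.4]
yaw units (tool z down => negated) -14.81 now -74.0
```

```bash
python3 - <<'E'
from h import *
togo(.6355,.0605,.20,19.5)
E
```

```text
t 0.25 ee [ 0.1514 -0.5286  0.2184] yaxis [ 0.275 -0.961 -0.001] F [-1.1  0.1  0.7] w 93.0 q [-1.38  0.35  1.65  0.    1.14 -0.08]
shift mm [ 627.6 -433.1   18.7]
yaw units (tool z down => negated) 17.29 now -74.0
```

```bash
python3 -m creep '{"fingers":[0.035,0.035,0.035,0.035,0.035,0.035,0.035,0.035,0.035,0.035,0.035,0.035],"translation":[[26,-18,0],[0.052,-0.036,0],[0.078,-0.054,0],[0.105,-0.072,0],[0.13,-0.09,0],[0.157,-0.108,0],[0.183,-0.126,0],[0.21,-0.144,0],[0.235,-0.162,0],[0.26,-0.18,0],[0.29,-0.2,0],[0.314,-0.217,0]],"yaw":[0,-1,-2,-3,-4,-5,-6,-7,-8,-9,-9,-9]}' 20; python3 -c "
from h import *
togo(.6355,.0605,.20,19.5)"
```

```text
time_s: 1.25
ee_pos: [0.3946, -0.232, 0.2187]
tcp_rot: [0.862, 0.508, 0.0, 0.0]
ft_force: [0.7, 0.7, -0.4]
width: 0.374
t 1.25 ee [ 0.3946 -0.232   0.2187] yaxis [ 0.875 -0.485  0.   ] F [ 0.7  0.7 -0.4] w 34.8 q [-0.63  0.18  1.88  0.    1.08 -0.13]
shift mm [372.6  69.   18.8]
yaw units (tool z down => negated) -9.7 now -29.0
```

```bash
python3 -m creep '{"fingers":[0.035,0.035,0.035,0.035,0.035,0.035,0.035,0.035,0.035,0.035,0.035,0.035],"translation":[[0.03,0.006,0.002],[0.063,0.012,0.004],[0.095,0.018,0.006],[0.13,0.024,0.008],[0.163,0.03,0.01],[0.2,0.037,0.012],[0.235,0.043,0.014],[0.27,0.05,0.016],[0.305,0.057,0.018],[0.34,0.063,0.018],[0.372,0.069,0.018],[0.372,0.069,0.018]],"yaw":[-1,-2,-3,-4,-5,-6,-7,-8,-9,-9.7,-9.7,-9.7]}' 20; python3 -c "
from h import *
togo(.6355,.0605,.045,19.5); shot('wrist','w1'); shot('top','t1',(180,120,400,300),3)"
```

```text
time_s: 2.25
ee_pos: [0.6366, 0.0622, 0.2]
tcp_rot: [0.576, 0.817, 0.001, 0.0]
ft_force: [1.0, 0.2, -0.1]
width: 0.377
t 2.25 ee [0.6366 0.0622 0.2   ] yaxis [0.942 0.337 0.001] F [ 1.   0.2 -0.1] w 35.1 q [ 0.02  0.53  1.42  0.    1.19 -0.32]
shift mm [ -1.3  -1.7 155. ]
yaw units (tool z down => negated) 0.03 now 19.7
```

View pics/w1.png

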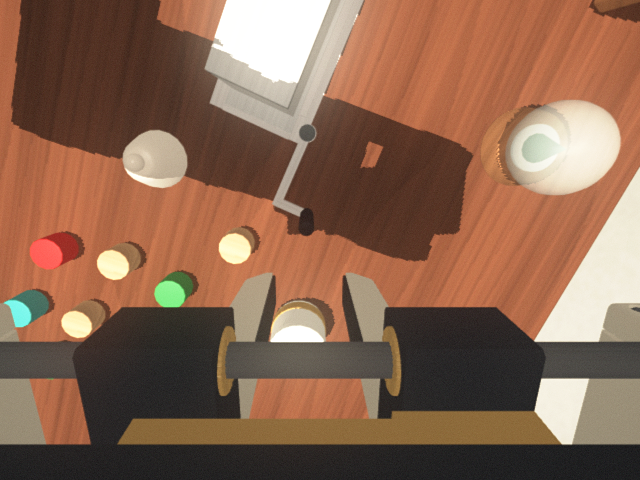

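```bash
python3 -c "
from h import *
f=grab_frame('wrist'); print(proj(f,[[.6355,.0605,.075],[.576,.003,.028],[.462,-.056,.028],[.437,-.1385,.028],[.6085,.136,.02]]).round(0))
cv2.imwrite('pics/w1b.png',cv2.resize(f['pixels'][100:340,20:340,::-1],None,fx=2.5,fy=2.5))"
```

```text
[[311. 229.]
 [238. 249.]
 [118. 265.]
 [ 82. 324.]
 [311. 134.]]
```

View pics/w1b.png

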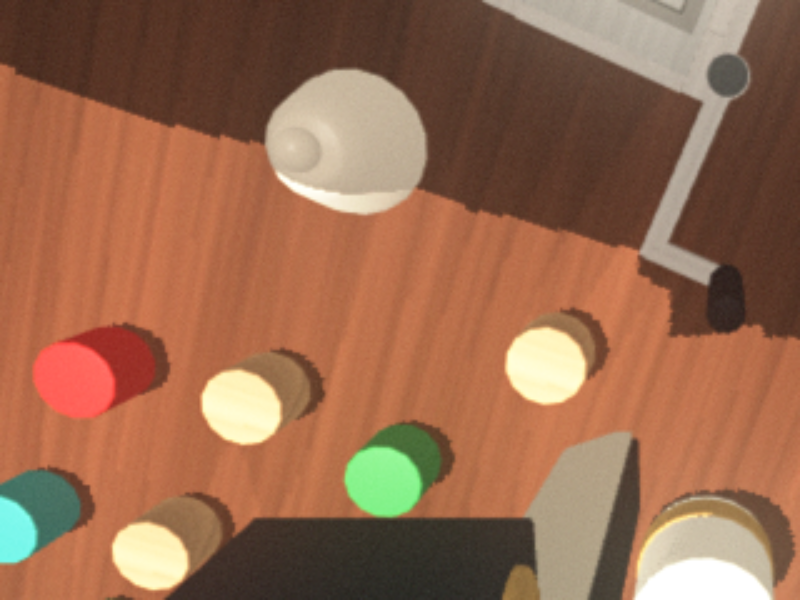

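```bash
python3 -m creep '{"fingers":[0.035,0.035,0.035,0.035,0.035,0.035,0.02,0.02],"translation":[[-0.001,-0.002,0.03],[-0.001,-0.002,0.07],[-0.001,-0.002,0.11],[-0.001,-0.002,0.14],[-0.001,-0.002,0.155],[-0.001,-0.002,0.155],[-0.001,-0.002,0.155],[-0.001,-0.002,0.155]],"yaw":[0,0,0,0,0,0,0,0]}' 10; python3 -c "
from h import *
s,R=st(); C=np.array([.6085,.136])
p=s['ee_pos'][:2]
a0=np.arctan2(*(p-C)[::-1]); print(np.degrees(a0),np.linalg.norm(p-C))
for k in range(1,20):
    a=a0-np.radians(5*k); P=C+.0815*np.array([np.cos(a),np.sin(a)]); d=R.T@np.r_[P-p,0]; print(k,P.round(3),d.round(4)[:2])
shot('wrist','w2')"
```

```text
time_s: 3.07
ee_pos: [0.6335, 0.0559, 0.0474]
tcp_rot: [0.578, 0.816, 0.001, 0.001]
ft_force: [0.0, -0.2, 0.3]
width: 0.283
t 3.07 ee [0.6335 0.0559 0.0474] yaxis [0.943 0.333 0.002] F [ 0.  -0.2  0.3] w 26.3 q [ 0.01  0.71  1.54 -0.    0.9  -0.32]
-72.64436881829222 0.08396958396577711
1 [0.626 0.056] [ 0.003 -0.007]
2 [0.619 0.055] [ 0.0042 -0.014 ]
3 [0.612 0.055] [ 0.006  -0.0209]
4 [0.605 0.055] [ 0.0084 -0.0276]
5 [0.598 0.055] [ 0.0113 -0.0341]
6 [0.591 0.056] [ 0.0149 -0.0402]
7 [0.584 0.058] [ 0.0189 -0.0461]
8 [0.577 0.061] [ 0.0234 -0.0516]
9 [0.571 0.064] [ 0.0284 -0.0566]
10 [0.565 0.067] [ 0.0338 -0.0613]
11 [0.559 0.071] [ 0.0396 -0.0654]
12 [0.553 0.076] [ 0.0457 -0.069 ]
13 [0.548 0.081] [ 0.0522 -0.072 ]
14 [0.544 0.087] [ 0.0588 -0.0745]
15 [0.54  0.092] [ 0.0657 -0.0764]
16 [0.536 0.099] [ 0.0727 -0.0777]
17 [0.533 0.105] [ 0.0798 -0.0784]
18 [0.531 0.112] [ 0.0869 -0.0784]
19 [0.529 0.119] [ 0.0939 -0.0778]
```

View pics/w2.png

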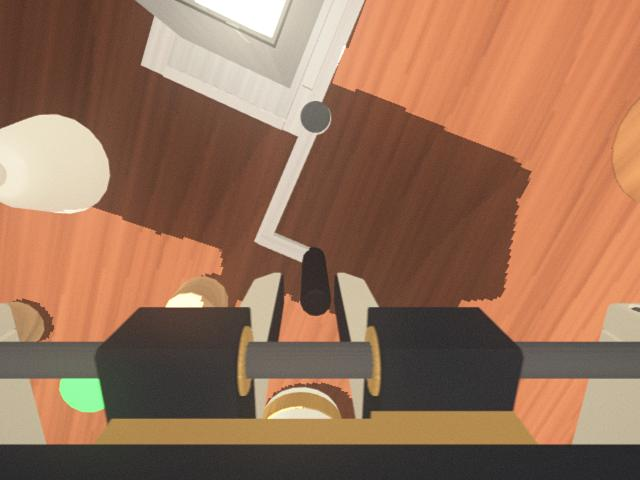

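```bash
python3 -m creep '{"fingers":[0.02,0.02,0.02],"translation":[[0,0,0],[0,0,0],[0,0,0]],"yaw":[0,0,0]}' 10; python3 -c "
from h import *
s,R=st(); C=np.array([.6085,.136])
p=s['ee_pos'][:2]
a0=np.radians(-70.5)
for k in range(1,20):
    a=a0-np.radians(5*k); P=C+.0819*np.array([np.cos(a),np.sin(a)]); d=R.T@np.r_[P-p,0]; print(k,P.round(3),d.round(4)[:2])
shot('wrist','w2')"
```

```text
time_s: 3.37
ee_pos: [0.6332, 0.0565, 0.0465]
tcp_rot: [0.577, 0.817, 0.0, 0.0]
ft_force: [0.8, 0.2, 0.8]
width: 0.215
t 3.37 ee [0.6332 0.0565 0.0465] yaxis [0.943 0.333 0.001] F [0.8 0.2 0.8] w 20.0 q [ 0.02  0.71  1.54  0.    0.9  -0.32]
1 [0.629 0.057] [ 0.0016 -0.0038]
2 [0.622 0.055] [ 0.0025 -0.0109]
3 [0.615 0.054] [ 0.0041 -0.0179]
4 [0.608 0.054] [ 0.0062 -0.0247]
5 [0.601 0.054] [ 0.009  -0.0313]
6 [0.594 0.055] [ 0.0122 -0.0376]
7 [0.587 0.057] [ 0.0161 -0.0437]
8 [0.58  0.059] [ 0.0204 -0.0493]
9 [0.573 0.062] [ 0.0253 -0.0546]
10 [0.567 0.065] [ 0.0305 -0.0594]
11 [0.561 0.069] [ 0.0362 -0.0638]
12 [0.555 0.074] [ 0.0422 -0.0676]
13 [0.55  0.079] [ 0.0486 -0.0709]
14 [0.545 0.084] [ 0.0552 -0.0737]
15 [0.541 0.09 ] [ 0.062  -0.0758]
16 [0.537 0.096] [ 0.0689 -0.0774]
17 [0.534 0.102] [ 0.076  -0.0783]
18 [0.531 0.109] [ 0.0832 -0.0786]
19 [0.529 0.115] [ 0.0903 -0.0783]
```

```bash
python3 -m creep '{"fingers":[0.02,0.02,0.02,0.02,0.02,0.02,0.02,0.02,0.02,0.02],"translation":[[0.0016,-0.004,0],[0.0025,-0.011,0],[0.004,-0.018,0],[0.006,-0.025,0],[0.009,-0.031,0],[0.012,-0.038,0],[0.016,-0.044,0],[0.02,-0.049,0],[0.025,-0.055,0],[0.025,-0.055,0]],"yaw":[1,2,3,4,5,6,7,8,9,9]}' 10; python3 -c "
from h import *
s,R=st(); C=np.array([.6085,.136])
p=s['ee_pos'][:2]
a0=np.radians(-70.5)
for k in range(9,21):
    a=a0-np.radians(5*k); P=C+.0819*np.array([np.cos(a),np.sin(a)]); d=R.T@np.r_[P-p,0]; print(k,P.round(3),d.round(4)[:2])
shot('wrist','w3')"
```

```text
time_s: 4.25
ee_pos: [0.5717, 0.0621, 0.0458]
tcp_rot: [0.847, 0.532, -0.0, -0.0]
ft_force: [0.5, 0.6, 0.5]
width: 0.214
t 4.25 ee [0.5717 0.0621 0.0458] yaxis [ 0.901 -0.434 -0.001] F [0.5 0.6 0.5] w 19.9 q [0.03 0.62 1.71 0.   0.81 0.48]
9 [0.573 0.062] [0.0007 0.0014]
10 [0.567 0.065] [ 0.0009 -0.0058]
11 [0.561 0.069] [ 0.0018 -0.0129]
12 [0.555 0.074] [ 0.0034 -0.0198]
13 [0.55  0.079] [ 0.0055 -0.0267]
14 [0.545 0.084] [ 0.0082 -0.0333]
15 [0.541 0.09 ] [ 0.0115 -0.0396]
16 [0.537 0.096] [ 0.0153 -0.0457]
17 [0.534 0.102] [ 0.0196 -0.0514]
18 [0.531 0.109] [ 0.0244 -0.0566]
19 [0.529 0.115] [ 0.0297 -0.0615]
20 [0.528 0.122] [ 0.0353 -0.0659]
```

View pics/w3.png

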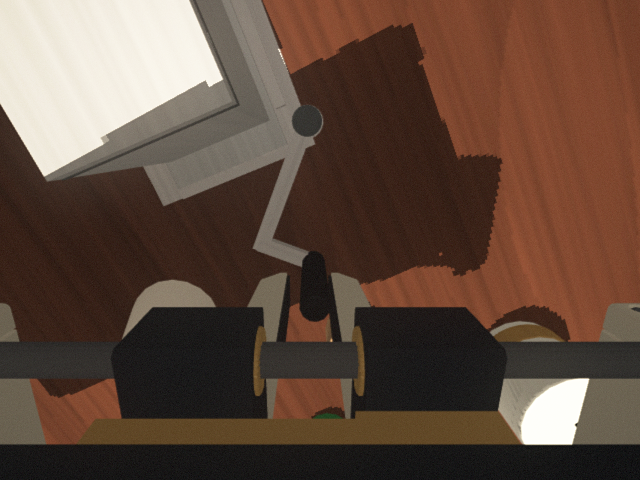

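```bash
python3 -m creep '{"fingers":[0.02,0.02,0.02,0.02,0.02,0.02,0.02,0.02,0.02,0.02,0.02,0.02],"translation":[[0.0009,-0.006,0],[0.0018,-0.013,0],[0.0034,-0.02,0],[0.0055,-0.027,0],[0.008,-0.033,0],[0.0115,-0.04,0],[0.015,-0.046,0],[0.0195,-0.051,0],[0.024,-0.057,0],[0.026,-0.0585,0],[0.026,-0.0585,0],[0.026,-0.0585,0]],"yaw":[1,2,3,4,5,6,7,8,9,9,9,9]}' 10; python3 -c "
from h import *
s,R=st(); 
shot('wrist','w4'); shot('top','t4',(110,150,330,300),3.6);shot('side','s4',(230,100,430,260),4)"
```

```text
time_s: 5.3
ee_pos: [0.5315, 0.1103, 0.0457]
tcp_rot: [0.985, 0.171, 0.0, 0.0]
ft_force: [-0.6, 0.3, 0.4]
width: 0.217
t 5.30 ee [0.5315 0.1103 0.0457] yaxis [ 0.337 -0.941  0.   ] F [-0.6  0.3  0.4] w 20.1 q [ 0.12  0.58  1.8  -0.    0.77  1.35]
```

View pics/w4.png

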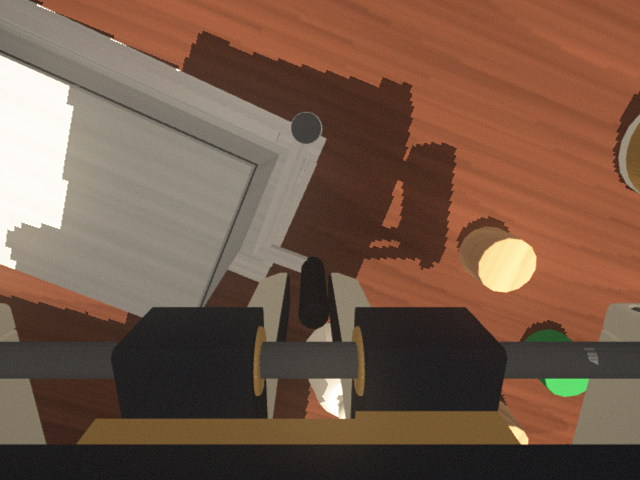

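View pics/s4.png

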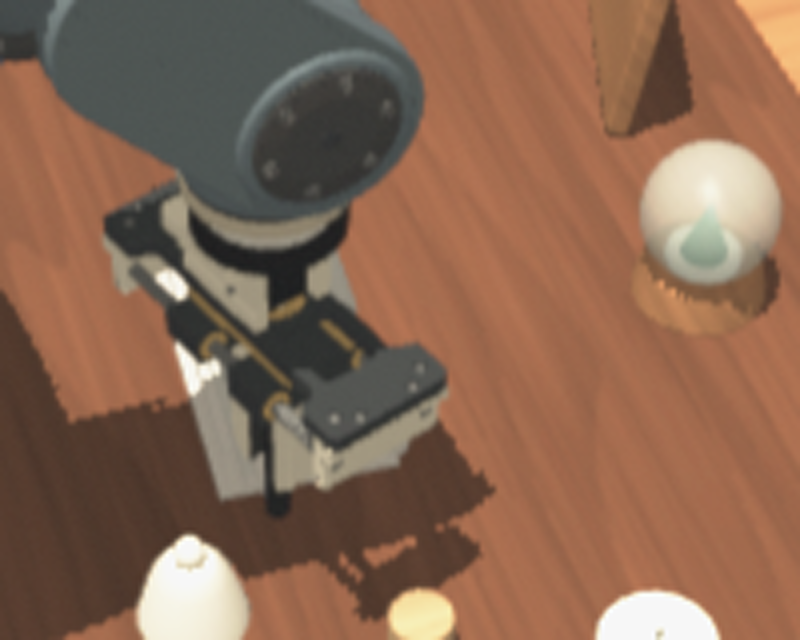

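```bash
python3 -m creep '{"fingers":[0.02,0.02,0.02,0.02],"translation":[[0,-0.002,0],[0.0005,-0.004,0],[0.0005,-0.004,0],[0.0005,-0.004,0]],"yaw":[0,0,0,0]}' 10; python3 -c "
from h import *
st()"
```

```text
time_s: 5.78
ee_pos: [0.5302, 0.1145, 0.0456]
tcp_rot: [0.986, 0.169, 0.0, -0.0]
ft_force: [0.8, -0.2, 0.3]
width: 0.215
t 5.78 ee [0.5302 0.1145 0.0456] yaxis [ 0.334 -0.943 -0.   ] F [ 0.8 -0.2  0.3] w 20.0 q [0.13 0.58 1.8  0.   0.77 1.36]
```

```bash
python3 -m creep '{"fingers":[0.026,0.026,0.026,0.026,0.026,0.026,0.026,0.026,0.026,0.026],"translation":[[0,0.003,0],[0,0.003,0],[0,0.003,-0.03],[0,0.003,-0.07],[0,0.003,-0.11],[0,0.003,-0.15],[0,0.003,-0.19],[0,0.003,-0.22],[0,0.003,-0.22],[0,0.003,-0.22]],"yaw":[0,0,0,0,0,0,0,0,0,0]}' 10; python3 -c "
from h import *
st();shot('wrist','w5'); shot('side','s5',(230,100,430,260),4)"
```

```text
time_s: 6.62
ee_pos: [0.5317, 0.1115, 0.267]
tcp_rot: [0.986, 0.169, 0.002, 0.0]
ft_force: [-0.6, -0.2, -0.1]
width: 0.274
t 6.62 ee [0.5317 0.1115 0.267 ] yaxis [ 0.333 -0.943  0.001] F [-0.6 -0.2 -0.1] w 25.5 q [0.12 0.29 1.61 0.   1.24 1.35]
```

View pics/w5.png

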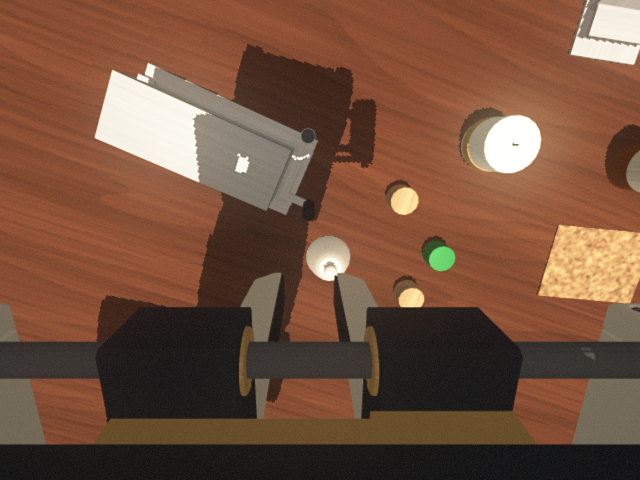

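```bash
python3 -c "
from h import *
f=shot('wrist','w5c',(80,50,340,230),3)
print(proj(f,[[.531,.109,.075],[.531,.109,.02],[.6085,.136,.02]]).round(0))
print(px2w(f,[(309,214)],.075))
togo(.5655,.232,.14,-4.5)"
```

```text
[[312. 213.]
 [311. 204.]
 [312. 133.]]
[[0.52919779 0.11150531 0.075     ]]
t 6.77 ee [0.5306 0.1113 0.2641] yaxis [ 0.333 -0.943 -0.001] F [ 0.2  0.  -0. ] w 25.6 q [0.12 0.29 1.61 0.   1.24 1.35]
shift mm [  73.4 -102.1  124. ]
yaw units (tool z down => negated) -13.21 now -70.5
```

View pics/w5c.png

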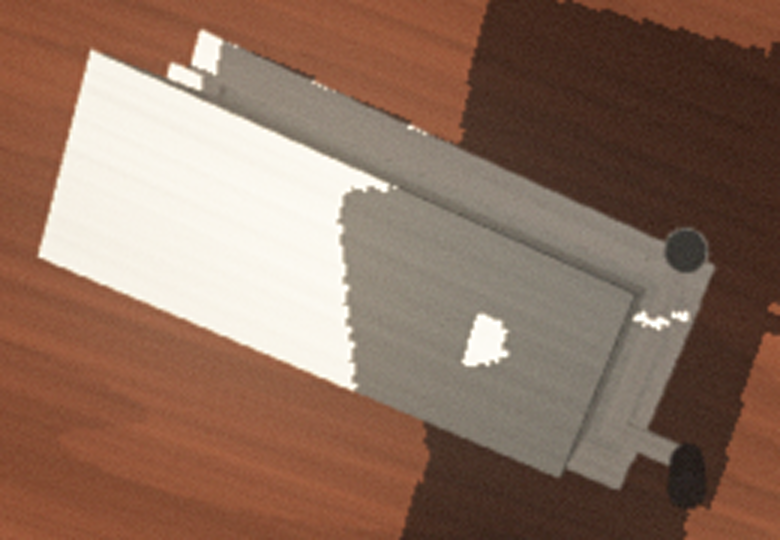

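The clamp lever is now across the tin's foot, with the post at crop (686,455). I'll compute the lid centre from its corners.

```bash
python3 -c "
from h import *
f=grab_frame('wrist')
P=px2w(f,[(80+x/3,50+y/3) for x,y in [(91,50),(640,293),(561,476),(38,258)]],.107);print(P.round(3).tolist(),P.mean(0))
c=P; d=(P[0]-P[1]+P[3]-P[2]); print(np.degrees(np.arctan2(d[0],d[1])))
togo(.566,.232,.15,-4.5)"
```

```text
[[0.601, 0.318, 0.107], [0.589, 0.148, 0.107], [0.527, 0.154, 0.107], [0.538, 0.323, 0.107]] [0.56375028 0.2355723  0.107     ]
3.8312269749809094
t 6.82 ee [0.5306 0.1114 0.2641] yaxis [ 0.333 -0.943 -0.001] F [ 0.5  0.2 -0.9] w 25.6 q [0.12 0.29 1.61 0.   1.24 1.35]
shift mm [  73.9 -101.9  114. ]
yaw units (tool z down => negated) -13.21 now -70.5
```

```bash
python3 -m creep '{"fingers":[0.093,0.093,0.093,0.093,0.093,0.093,0.093,0.093,0.093,0.093,0.093,0.093],"translation":[[0.01,-0.015,0],[0.025,-0.035,0],[0.045,-0.065,0],[0.06,-0.085,0.01],[0.073,-0.102,0.03],[0.073,-0.102,0.06],[0.073,-0.102,0.074],[0.073,-0.102,0.074],[0.073,-0.102,0.074],[0.073,-0.102,0.074],[0.073,-0.102,0.074],[0.073,-0.102,0.074]],"yaw":[-1,-2.4,-3.8,-5.2,-6.6,-8,-9.4,-10.8,-12.2,-13.2,-13.2,-13.2]}' 20; python3 -c "
from h import *
togo(.565,.233,.056,-4.2); shot('wrist','w6')"
```

```text
time_s: 7.82
ee_pos: [0.5657, 0.2319, 0.1906]
tcp_rot: [0.735, 0.678, -0.001, -0.0]
ft_force: [0.3, -0.4, 0.7]
width: 0.995
t 7.82 ee [0.5657 0.2319 0.1906] yaxis [ 0.997 -0.082 -0.002] F [ 0.3 -0.4  0.7] w 92.5 q [0.31 0.49 1.51 0.   1.14 0.39]
shift mm [  1.2  -0.5 134.6]
yaw units (tool z down => negated) -0.1 now -4.7
```

View pics/w6.png

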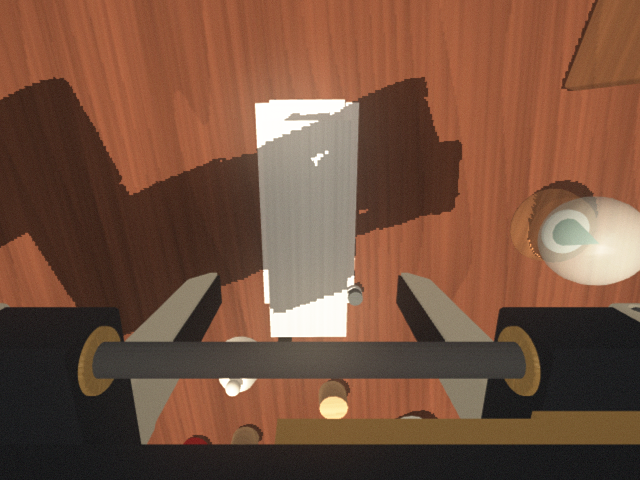

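```bash
python3 -m creep '{"fingers":[0.093,0.093,0.093,0.093,0.093,0.093,0.093,0.093,0.093],"translation":[[0.001,0,0.02],[0.001,0,0.045],[0.001,0,0.07],[0.001,0,0.09],[0.001,0,0.11],[0.001,0,0.125],[0.001,0,0.134],[0.001,0,0.134],[0.001,0,0.134]],"yaw":[0,0,0,0,0,0,0,0,0]}' 30; python3 -c "
from h import *
st()"
```

```text
time_s: 8.62
ee_pos: [0.5662, 0.233, 0.0578]
tcp_rot: [0.735, 0.678, -0.0, -0.0]
ft_force: [0.1, 0.6, -0.7]
width: 0.999
t 8.62 ee [0.5662 0.233  0.0578] yaxis [ 0.997 -0.08  -0.   ] F [ 0.1  0.6 -0.7] w 92.9 q [0.31 0.66 1.6  0.   0.88 0.39]
```

```bash
python3 -m creep '{"fingers":[0.055,0.055,0.055,0.055,0.055,0.055,0.055,0.055],"translation":[[0,0,0],[0,0,0],[0,0,0],[0,0,0],[0,0,0],[0,0,0],[0,0,0],[0,0,0]],"yaw":[0,0,0,0,0,0,0,0]}' 50; python3 -c "
from h import *
st()"
```

```text
time_s: 9.28
ee_pos: [0.5657, 0.233, 0.0579]
tcp_rot: [0.734, 0.679, -0.0, -0.0]
ft_force: [-3.8, -1.1, 6.4]
width: 0.663
t 9.28 ee [0.5657 0.233  0.0579] yaxis [ 0.997 -0.079 -0.001] F [-3.8 -1.1  6.4] w 61.7 q [0.31 0.66 1.6  0.   0.88 0.39]
```

```bash
python3 -m creep '{"fingers":[0.055,0.055,0.055,0.055,0.055,0.055],"translation":[[0,0,-0.003],[0,0,-0.006],[0,0,-0.01],[0,0,-0.015],[0,0,-0.02],[0,0,-0.025]],"yaw":[0,0,0,0,0,0]}' 50; python3 -c "
from h import *
st();shot('side','s7',(230,50,430,230),4)"
```

```text
time_s: 9.78
ee_pos: [0.566, 0.2329, 0.083]
tcp_rot: [0.734, 0.679, -0.0, -0.0]
ft_force: [0.7, 0.4, -7.5]
width: 0.664
t 9.78 ee [0.566  0.2329 0.083 ] yaxis [ 0.997 -0.079 -0.   ] F [ 0.7  0.4 -7.5] w 61.8 q [ 0.31  0.62  1.59 -0.    0.93  0.39]
```

View pics/s7.png

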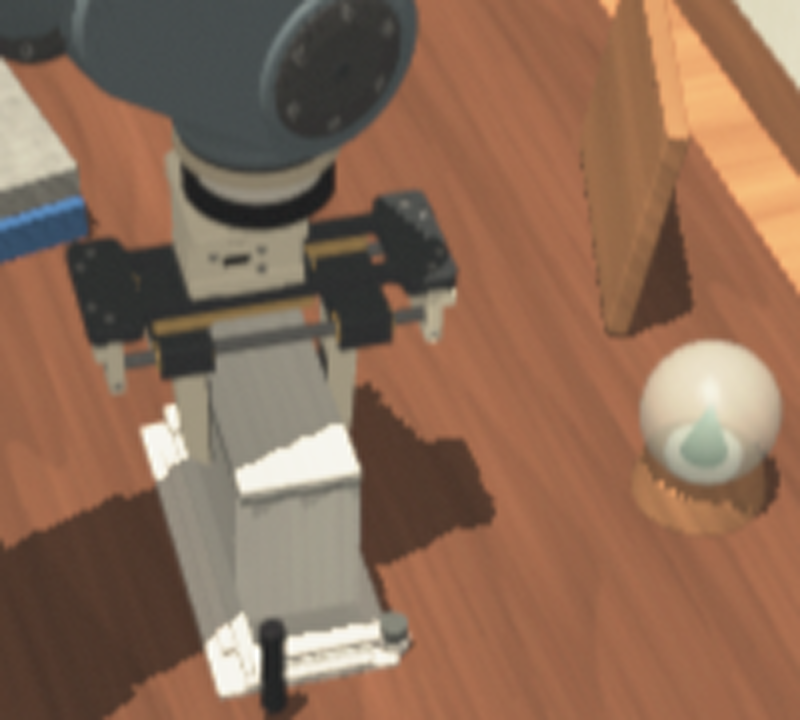

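Lid is sliding up while the tin stays clamped. Continue.

```bash
python3 -m creep '{"fingers":[0.055,0.055,0.055,0.055,0.055,0.055,0.055,0.055,0.055,0.055],"translation":[[0,0,-0.008],[0,0,-0.018],[0,0,-0.028],[0,0,-0.038],[0,0,-0.048],[0,0,-0.06],[0,0,-0.075],[0,0,-0.09],[0,0,-0.09],[0,0,-0.09]],"yaw":[0,0,0,0,0,0,0,0,0,0]}' 50; python3 -c "
from h import *
togo(.40,.25,.173,-4.5);shot('side','s8',(200,50,400,230),4)"
```

```text
time_s: 10.67
ee_pos: [0.5666, 0.2332, 0.1739]
tcp_rot: [0.734, 0.679, 0.001, 0.001]
ft_force: [0.4, 0.2, -1.2]
width: 0.664
t 10.67 ee [0.5666 0.2332 0.1739] yaxis [ 0.997 -0.079  0.002] F [ 0.4  0.2 -1.2] w 61.7 q [0.31 0.51 1.53 0.   1.1  0.39]
shift mm [   3.6 -167.4    0.5]
yaw units (tool z down => negated) -0.0 now -4.5
```

View pics/s8.png

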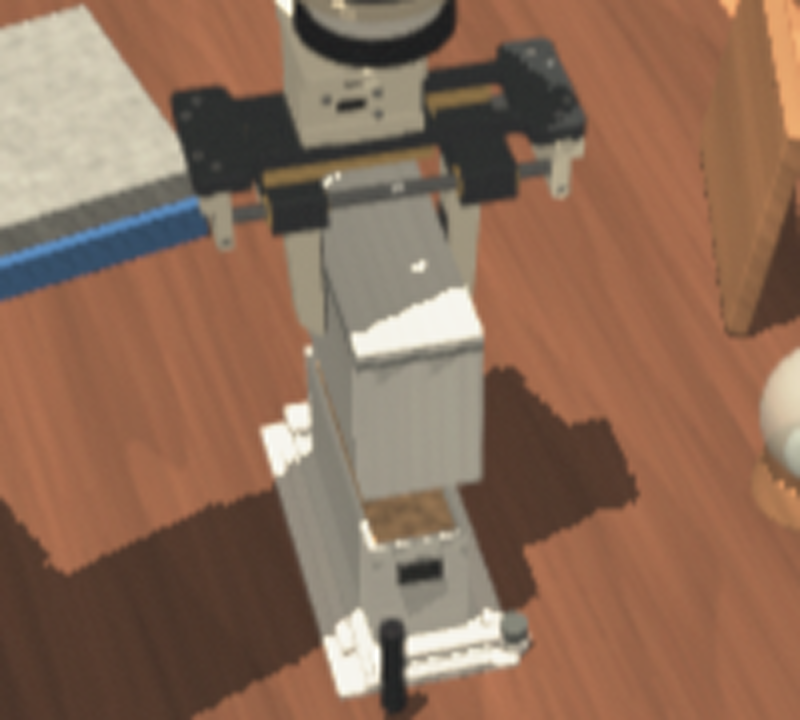

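```bash
python3 -m creep '{"fingers":[0.055,0.055,0.055,0.055,0.055,0.055,0.055,0.055,0.055,0.055,0.055,0.055],"translation":[[0,0,-0.01],[0,-0.005,-0.015],[0,-0.02,-0.015],[0,-0.04,-0.015],[0,-0.065,-0.015],[0,-0.09,-0.015],[0,-0.115,-0.015],[0.003,-0.14,-0.015],[0.003,-0.16,-0.015],[0.003,-0.167,-0.015],[0.003,-0.167,-0.01],[0.003,-0.167,-0.01]],"yaw":[0,0,0,0,0,0,0,0,0,0,0,0]}' 50; python3 -c "
from h import *
togo(.40,.25,.055,-4.5)"
```

```text
time_s: 11.72
ee_pos: [0.4001, 0.2491, 0.1823]
tcp_rot: [0.734, 0.679, 0.0, 0.0]
ft_force: [-0.0, 0.2, -1.7]
width: 0.663
t 11.72 ee [0.4001 0.2491 0.1823] yaxis [ 0.997 -0.079  0.   ] F [-0.   0.2 -1.7] w 61.7 q [ 0.46  0.25  1.89 -0.    1.    0.54]
shift mm [  0.8  -0.2 127.3]
yaw units (tool z down => negated) -0.0 now -4.5
```

```bash
python3 -m creep '{"fingers":[0.055,0.055,0.055,0.055,0.055,0.055,0.055,0.055,0.055],"translation":[[0,0,0.015],[0,0,0.035],[0,0,0.06],[0,0,0.085],[0,0,0.105],[0,0,0.12],[0,0,0.127],[0,0,0.127],[0,0,0.127]],"yaw":[0,0,0,0,0,0,0,0,0]}' 50; python3 -c "
from h import *
st();shot('side','s9',(150,50,400,230),3.2)"
```

```text
time_s: 12.47
ee_pos: [0.4005, 0.2492, 0.0558]
tcp_rot: [0.735, 0.678, 0.0, 0.0]
ft_force: [0.2, 0.2, -1.3]
width: 0.664
t 12.47 ee [0.4005 0.2492 0.0558] yaxis [ 0.997 -0.079  0.   ] F [ 0.2  0.2 -1.3] w 61.8 q [ 0.46  0.46  1.98 -0.    0.7   0.54]
```

View pics/s9.png

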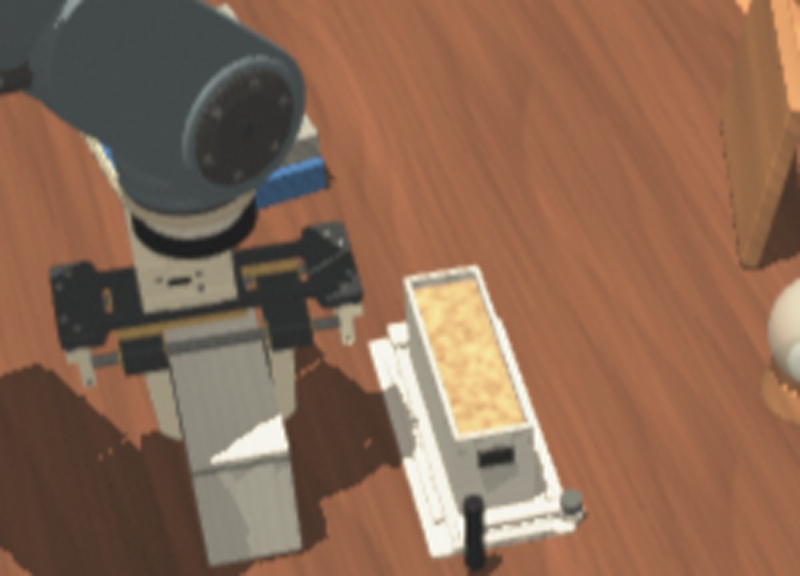

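```bash
python3 -m creep '{"fingers":[0.055,0.055,0.055,0.055,0.055],"translation":[[0,0,0.002],[0,0,0.004],[0,0,0.006],[0,0,0.007],[0,0,0.007]],"yaw":[0,0,0,0,0]}' 30; python3 -c "
from h import *
st()"
```

```text
time_s: 12.93
ee_pos: [0.3999, 0.2492, 0.0489]
tcp_rot: [0.734, 0.679, 0.0, 0.0]
ft_force: [-0.0, -0.2, 2.9]
width: 0.664
t 12.93 ee [0.3999 0.2492 0.0489] yaxis [ 0.997 -0.079  0.   ] F [-0.  -0.2  2.9] w 61.7 q [0.46 0.48 1.98 0.   0.68 0.54]
```

Contact with the table (fz went from -1.3 to +2.9). Release and rise.

```bash
python3 -m creep '{"fingers":[0.093,0.093,0.093,0.093,0.093,0.093,0.093,0.093,0.093,0.093,0.093,0.093],"translation":[[0,0,0],[0,0,0],[0,0,0],[0,0,0],[0,0,-0.02],[0,0,-0.05],[0,0,-0.09],[0,0,-0.13],[0,0,-0.17],[0,0,-0.2],[0,0,-0.2],[0,0,-0.2]],"yaw":[0,0,0,0,0,0,0,0,0,0,0,0]}' 30; python3 -c "
from h import *
st();shot('side','s10');shot('top','t10')"
```

```text
time_s: 13.93
ee_pos: [0.4003, 0.2494, 0.2497]
tcp_rot: [0.734, 0.679, 0.001, 0.0]
ft_force: [0.4, -0.6, -0.8]
width: 0.997
t 13.93 ee [0.4003 0.2494 0.2497] yaxis [ 0.997 -0.079  0.003] F [ 0.4 -0.6 -0.8] w 92.7 q [0.46 0.17 1.81 0.   1.16 0.54]
```

View pics/s10.png

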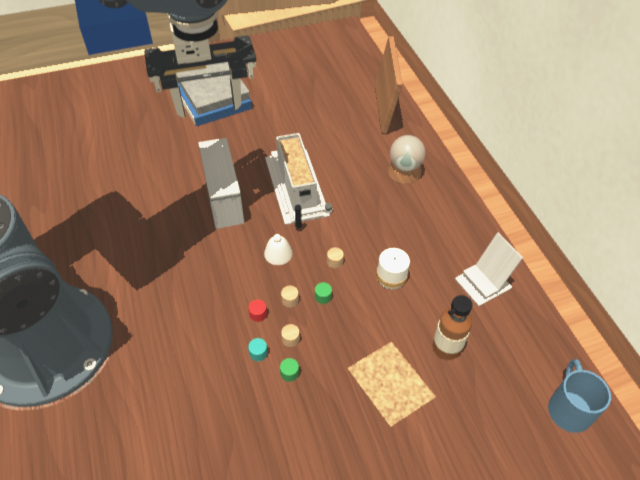

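View pics/t10.png

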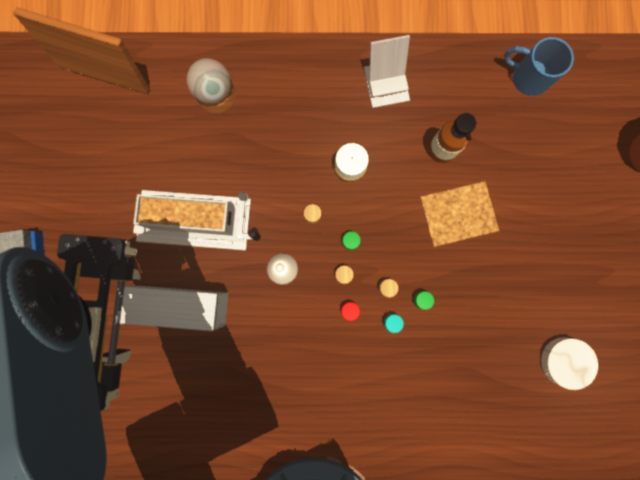

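```bash
python3 -c "
from h import *
togo(.437,-.1385,.20,-50)"
```

```text
t 14.03 ee [0.3993 0.2489 0.2474] yaxis [ 0.997 -0.079 -0.002] F [ 0.1 -0.  -0.3] w 93.4 q [ 0.46  0.17  1.81 -0.    1.16  0.54]
shift mm [-383.2   68.2   47.7]
yaw units (tool z down => negated) 9.09 now -4.5
```

```bash
python3 -m creep '{"fingers":[0.055,0.055,0.055,0.055,0.055,0.055,0.055,0.055,0.055,0.055,0.055,0.055],"translation":[[-0.03,0.005,0],[-0.065,0.011,0],[-0.1,0.018,0],[-0.135,0.024,0],[-0.17,0.03,0.01],[-0.205,0.036,0.02],[-0.24,0.042,0.03],[-0.275,0.049,0.04],[-0.31,0.055,0.048],[-0.345,0.061,0.048],[-0.37,0.066,0.048],[-0.383,0.068,0.048]],"yaw":[0,1,2,3,4,5,6,7,8,9.1,9.1,9.1]}' 15; python3 -c "
from h import *
shot('wrist','w11')
togo(.437,-.1385,.013,-50)"
```

```text
time_s: 15.03
ee_pos: [0.4367, -0.1404, 0.1987]
tcp_rot: [0.94, 0.341, -0.001, -0.001]
ft_force: [-0.1, -0.3, -0.1]
width: 0.592
t 15.08 ee [ 0.4369 -0.1411  0.1989] yaxis [ 0.641 -0.768 -0.002] F [-1.  -0.4 -0.3] w 55.2 q [-0.41  0.21  1.9  -0.    1.04  0.46]
shift mm [  2.1  -1.5 185.9]
yaw units (tool z down => negated) -0.03 now -50.2
```

View pics/w11.png

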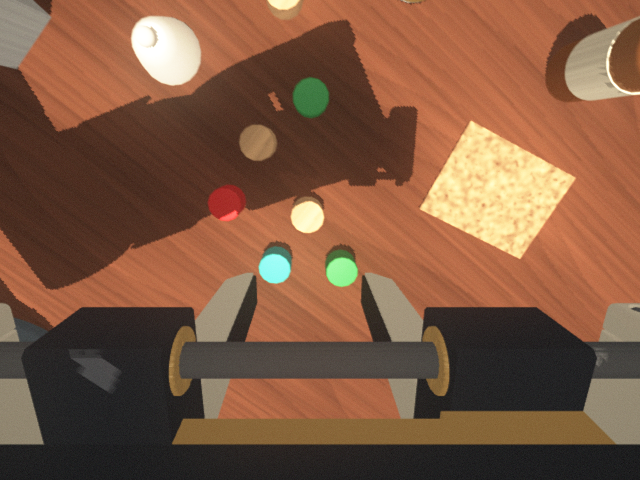

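```bash
python3 -c "
from h import *
f=grab_frame('wrist')
print(px2w(f,[(307.5,216)],.028), px2w(f,[(472,121),(574,179),(520,258),(420,208)],.002).mean(0),px2w(f,[(472,121),(574,179),(520,258),(420,208)],.002).round(3).tolist(),proj(f,[[.437,-.1385,.028]]))
cv2.imwrite('pics/w11b.png',cv2.resize(f['pixels'][80:320,180:460,::-1],None,fx=2.5,fy=2.5))
"
```

```text
[[ 0.43594408 -0.13845857  0.028     ]] [ 0.57899314 -0.28067171  0.002     ] [[0.612, -0.207, 0.002], [0.641, -0.331, 0.002], [0.547, -0.355, 0.002], [0.516, -0.229, 0.002]] [[308.20343231 215.23673872]]
```

View pics/w11b.png

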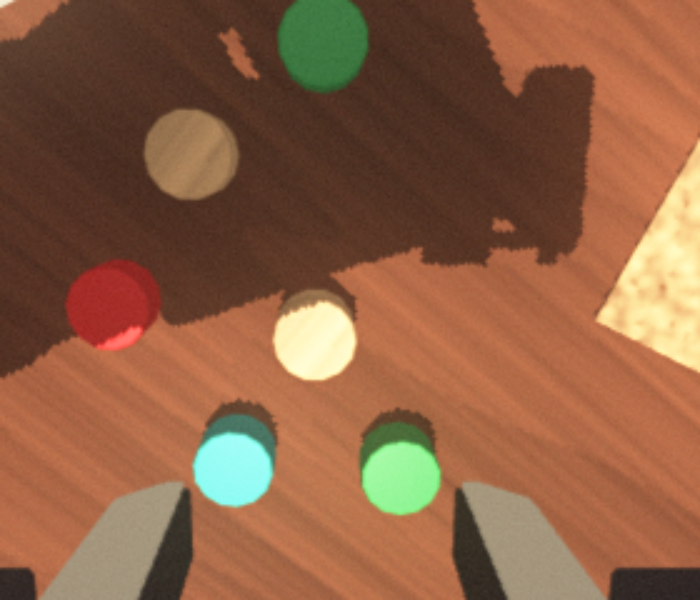

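The pale disc at crop (315,341) fits, with the turquoise and green discs clear of the jaw line. Descending.

```bash
python3 -m creep '{"fingers":[0.055,0.055,0.055,0.055,0.055,0.055,0.055,0.02,0.02,0.02,0.02,0.02],"translation":[[0.002,-0.001,0.035],[0.002,-0.001,0.075],[0.002,-0.001,0.115],[0.002,-0.001,0.15],[0.002,-0.001,0.175],[0.002,-0.001,0.186],[0.002,-0.001,0.186],[0.002,-0.001,0.186],[0.002,-0.001,0.186],[0.002,-0.001,0.186],[0.002,-0.001,0.186],[0.002,-0.001,0.186]],"yaw":[0,0,0,0,0,0,0,0,0,0,0,0]}' 12; python3 -c "
from h import *
shot('wrist','w12')
togo(.572,-.3265,.10,14)"
```

```text
time_s: 16.13
ee_pos: [0.4388, -0.136, 0.0155]
tcp_rot: [0.94, 0.342, 0.001, 0.0]
ft_force: [0.1, 2.7, 8.0]
width: 0.361
t 16.18 ee [ 0.4388 -0.136   0.0155] yaxis [ 0.642 -0.766  0.001] F [-0.1  2.1  9.8] w 33.7 q [-0.4   0.53  2.02  0.    0.59  0.47]
shift mm [-20.2 231.6 -84.2]
yaw units (tool z down => negated) -12.81 now -50.0
```

View pics/w12.png

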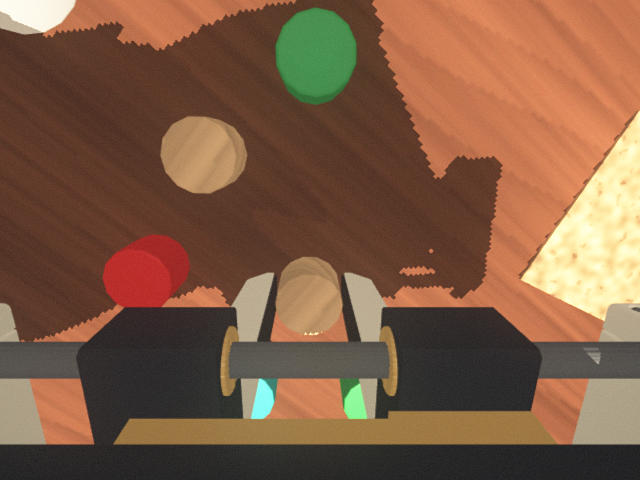

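```bash
python3 -m creep '{"fingers":[0.02,0.02,0.02,0.02,0.02,0.02,0.02,0.02,0.02,0.02,0.02,0.02],"translation":[[0,0,-0.03],[0,0,-0.065],[0,0,-0.085],[-0.002,0.03,-0.085],[-0.005,0.06,-0.085],[-0.008,0.095,-0.085],[-0.012,0.13,-0.085],[-0.015,0.165,-0.085],[-0.018,0.2,-0.085],[-0.02,0.225,-0.085],[-0.02,0.232,-0.085],[-0.02,0.232,-0.085]],"yaw":[0,0,0,-1.4,-2.8,-4.2,-5.6,-7,-8.4,-9.8,-11.2,-12.8]}' 12; python3 -c "
from h import *
shot('wrist','w13')
togo(.572,-.3265,.0175,14)"
```

```text
time_s: 17.18
ee_pos: [0.5727, -0.3283, 0.0995]
tcp_rot: [0.62, 0.785, -0.0, 0.0]
ft_force: [-0.6, 0.0, -0.6]
width: 0.362
t 17.23 ee [ 0.5721 -0.3274  0.0995] yaxis [0.97  0.242 0.   ] F [-1.   1.2 -0.2] w 33.6 q [-0.59  0.67  1.44 -0.    1.02 -0.83]
shift mm [ 0.9  0.1 82. ]
yaw units (tool z down => negated) -0.0 now 14.0
```

View pics/w13.png

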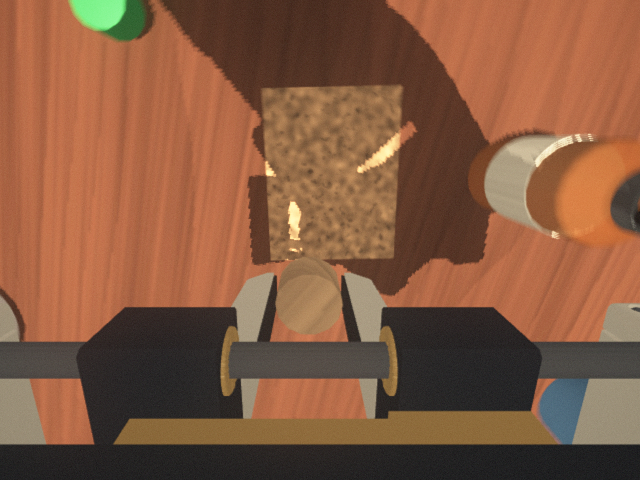

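```bash
python3 -m creep '{"fingers":[0.02,0.02,0.02,0.02,0.02,0.02,0.05,0.05,0.05,0.05],"translation":[[0.001,0,0.025],[0.001,0,0.055],[0.001,0,0.074],[0.001,0,0.08],[0.001,0,0.081],[0.001,0,0.081],[0.001,0,0.081],[0.001,0,0.081],[0.001,0,0.081],[0.001,0,0.081]],"yaw":[0,0,0,0,0,0,0,0,0,0]}' 12; python3 -c "
from h import *
st()"
python3 -m creep '{"fingers":[0.05,0.05,0.05,0.05,0.05,0.05],"translation":[[0,0,-0.02],[0,0,-0.06],[0,0,-0.1],[0,0,-0.13],[0,0,-0.14],[0,0,-0.14]],"yaw":[0,0,0,0,0,0]}' 12; python3 -c "
from h import *
shot('side','s14',(230,230,490,430),3)
togo(.462,-.056,.15,-85)"
```

```text
time_s: 18.07
ee_pos: [0.5721, -0.3258, 0.0193]
tcp_rot: [0.622, 0.783, 0.0, 0.0]
ft_force: [-0.2, -0.1, 0.1]
width: 0.535
t 18.07 ee [ 0.5721 -0.3258  0.0193] yaxis [0.974 0.227 0.001] F [-0.2 -0.1  0.1] w 49.7 q [-0.59  0.78  1.47  0.    0.89 -0.82]
time_s: 18.57
ee_pos: [0.5729, -0.3263, 0.1618]
tcp_rot: [0.622, 0.783, 0.0, 0.003]
ft_force: [-0.1, 0.3, -0.6]
width: 0.54
t 18.62 ee [ 0.572  -0.3258  0.1591] yaxis [0.974 0.227 0.001] F [ 0.1  0.2 -1.5] w 49.9 q [-0.59  0.6   1.4  -0.    1.13 -0.82]
shift mm [287.7 -45.8   8.8]
yaw units (tool z down => negated) -16.37 now 13.1
```

View pics/s14.png

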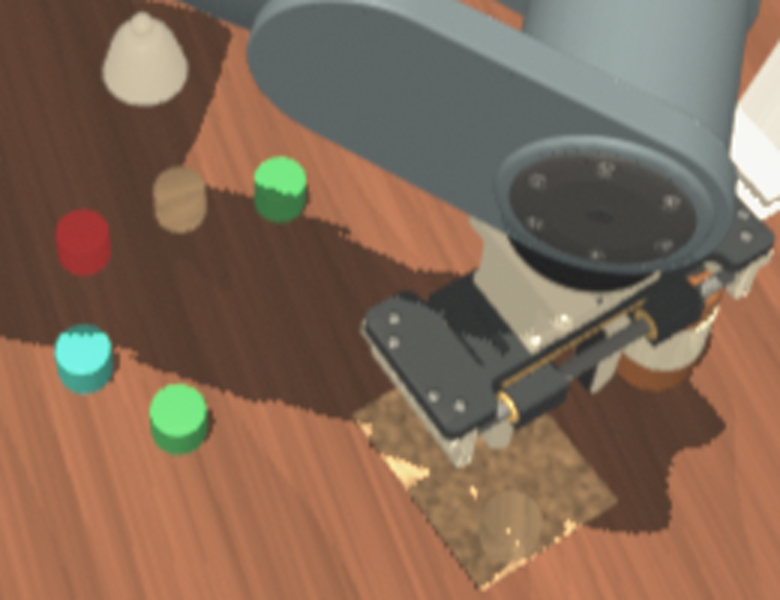

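```bash
python3 -m creep '{"fingers":[0.055,0.055,0.055,0.055,0.055,0.055,0.055,0.055,0.055,0.055,0.055,0.055],"translation":[[0.02,-0.003,0],[0.05,-0.008,0],[0.08,-0.013,0],[0.11,-0.018,0],[0.14,-0.022,0],[0.17,-0.027,0],[0.2,-0.032,0],[0.23,-0.037,0],[0.26,-0.042,0],[0.28,-0.045,0],[0.288,-0.046,0],[0.288,-0.046,0]],"yaw":[1.4,2.8,4.2,5.6,7,8.4,9.8,11.2,12.6,14,15.4,16.8]}' 12; python3 -m creep '{"fingers":[0.055,0.055,0.055,0.055],"translation":[[0,0,0],[0,0,0],[0,0,0],[0,0,0]],"yaw":[1.4,2.8,2.8,2.8]}' 12; python3 -c "
from h import *
f=shot('wrist','w15'); print(proj(f,[.462,-.056,.028]))
togo(.462,-.056,.013,-85)"
```

```text
time_s: 19.62
ee_pos: [0.4596, -0.0537, 0.1567]
tcp_rot: [0.986, 0.164, -0.002, -0.001]
ft_force: [0.6, 0.1, 0.1]
width: 0.59
time_s: 19.95
ee_pos: [0.4607, -0.0554, 0.1572]
tcp_rot: [0.999, 0.047, -0.001, -0.0]
ft_force: [-0.5, -1.0, -0.2]
width: 0.592
[[310.37169953 225.11828598]]
t 20.00 ee [ 0.4609 -0.0555  0.1575] yaxis [ 0.094 -0.996 -0.001] F [ 0.2  0.3 -0.2] w 54.9 q [-0.22  0.28  1.93 -0.    0.94  1.26]
shift mm [  1.3   0.7 144.5]
yaw units (tool z down => negated) 0.08 now -84.6
```

View pics/w15.png

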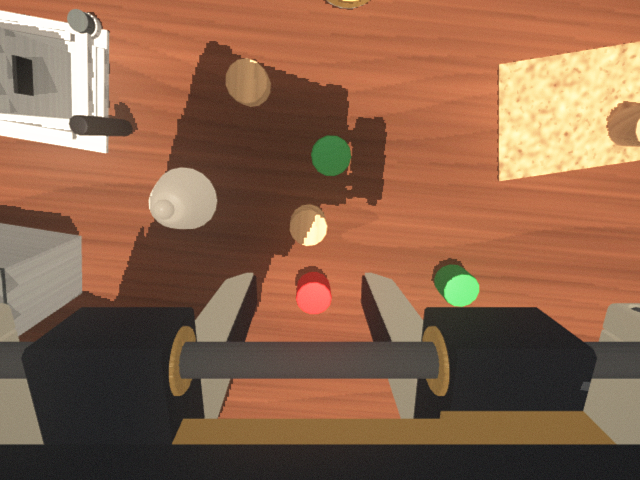

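The pale disc is at (308,225) as predicted, with red at (313,295) and green at (331,155) off the jaw line.

```bash
python3 -m creep '{"fingers":[0.055,0.055,0.055,0.055,0.055,0.055,0.055,0.02,0.02,0.02,0.02,0.02],"translation":[[0.001,0.001,0.03],[0.001,0.001,0.065],[0.001,0.001,0.1],[0.001,0.001,0.125],[0.001,0.001,0.14],[0.001,0.001,0.144],[0.001,0.001,0.144],[0.001,0.001,0.144],[0.001,0.001,0.144],[0.001,0.001,0.144],[0.001,0.001,0.144],[0.001,0.001,0.144]],"yaw":[0,0,0,0,0,0,0,0,0,0,0,0]}' 12; python3 -c "
from h import *
st()"
python3 -m creep '{"fingers":[0.02,0.02,0.02,0.02,0.02,0.02],"translation":[[0,0,-0.03],[0,0,-0.06],[0,0,-0.085],[0,0,-0.085],[0,0,-0.085],[0,0,-0.085]],"yaw":[-1.4,-2.8,-4.2,-5.6,-7,-8.4]}' 12; python3 -c "
from h import *
shot('wrist','w16')
togo(.5616,-.286,.10,14)"
```

```text
time_s: 21.0
ee_pos: [0.4631, -0.0566, 0.0154]
tcp_rot: [0.999, 0.045, 0.001, 0.0]
ft_force: [-0.8, 0.4, 7.5]
width: 0.361
t 21.00 ee [ 0.4631 -0.0566  0.0154] yaxis [ 0.09  -0.996  0.   ] F [-0.8  0.4  7.5] w 33.6 q [-0.22  0.54  2.    0.    0.6   1.26]
time_s: 21.5
ee_pos: [0.4628, -0.0566, 0.1004]
tcp_rot: [0.915, 0.403, 0.001, 0.0]
ft_force: [0.3, 0.4, 0.3]
width: 0.363
t 21.55 ee [ 0.4627 -0.0565  0.1002] yaxis [ 0.743 -0.669  0.001] F [0.5 0.1 0.1] w 33.6 q [-0.22  0.37  1.97 -0.    0.8   0.51]
shift mm [-104.4  227.     0.3]
yaw units (tool z down => negated) -11.2 now -42.0
```

View pics/w16.png

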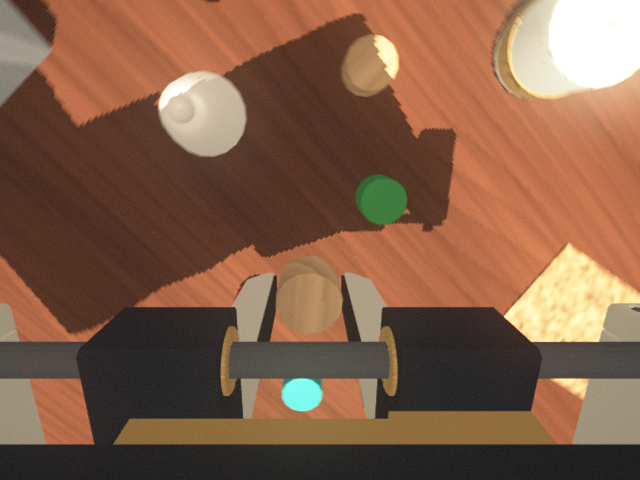

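```bash
python3 -m creep '{"fingers":[0.02,0.02,0.02,0.02,0.02,0.02,0.02,0.02,0.02,0.02,0.02],"translation":[[-0.01,0.022,0],[-0.022,0.05,0],[-0.036,0.08,0],[-0.05,0.11,0],[-0.064,0.14,0],[-0.078,0.17,0],[-0.09,0.2,0],[-0.1,0.22,0],[-0.104,0.227,0],[-0.104,0.227,0],[-0.104,0.227,0]],"yaw":[-1.2,-2.6,-4,-5.4,-6.8,-8.2,-9.6,-11,-11.2,-11.2,-11.2]}' 12; python3 -c "
from h import *
shot('wrist','w17')
togo(.5616,-.286,.0175,14)"
```

```text
time_s: 22.47
ee_pos: [0.5579, -0.287, 0.0993]
tcp_rot: [0.623, 0.782, 0.0, -0.0]
ft_force: [-0.4, -0.0, -0.3]
width: 0.362
t 22.52 ee [ 0.5579 -0.2864  0.0995] yaxis [ 0.974  0.225 -0.   ] F [-0.8  0.1 -1.7] w 34.0 q [-0.55  0.62  1.54  0.    0.98 -0.78]
shift mm [-0.4  3.7 82. ]
yaw units (tool z down => negated) -0.2 now 13.0
```

View pics/w17.png

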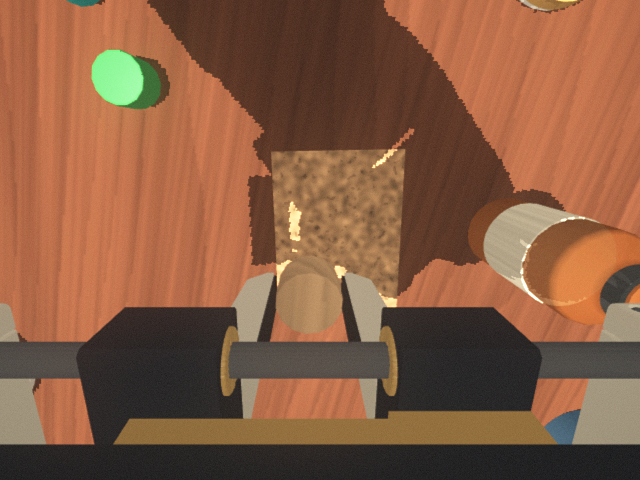

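```bash
python3 -m creep '{"fingers":[0.02,0.02,0.02,0.02,0.02,0.02,0.05,0.05,0.05,0.05],"translation":[[0,0.002,0.025],[0,0.004,0.055],[0,0.004,0.074],[0,0.004,0.08],[0,0.004,0.081],[0,0.004,0.081],[0,0.004,0.081],[0,0.004,0.081],[0,0.004,0.081],[0,0.004,0.081]],"yaw":[0,0,0,0,0,0,0,0,0,0]}' 12; python3 -c "
from h import *
st()"
python3 -m creep '{"fingers":[0.05,0.05,0.05,0.05,0.05,0.05],"translation":[[0,0,-0.02],[0,0,-0.06],[0,0,-0.1],[0,0,-0.13],[0,0,-0.14],[0,0,-0.14]],"yaw":[0,0,0,0,0,0]}' 12; python3 -c "
from h import *
shot('side','s18',(230,230,490,430),3)
togo(.576,.003,.15,0)"
```

```text
time_s: 23.35
ee_pos: [0.5624, -0.2864, 0.0192]
tcp_rot: [0.622, 0.783, 0.0, 0.0]
ft_force: [0.3, 0.3, 0.3]
width: 0.533
t 23.35 ee [ 0.5624 -0.2864  0.0192] yaxis [0.974 0.227 0.001] F [0.3 0.3 0.3] w 49.6 q [-0.54  0.74  1.56  0.    0.84 -0.77]
time_s: 23.85
ee_pos: [0.5633, -0.2869, 0.1617]
tcp_rot: [0.622, 0.783, 0.0, 0.003]
ft_force: [0.7, -0.1, 1.0]
width: 0.54
t 23.90 ee [ 0.5623 -0.2864  0.1591] yaxis [0.974 0.227 0.001] F [-0.  -0.  -1.5] w 50.2 q [-0.54  0.56  1.49  0.    1.1  -0.77]
shift mm [278.7  79.    8.9]
yaw units (tool z down => negated) 2.63 now 13.1
```

View pics/s18.png

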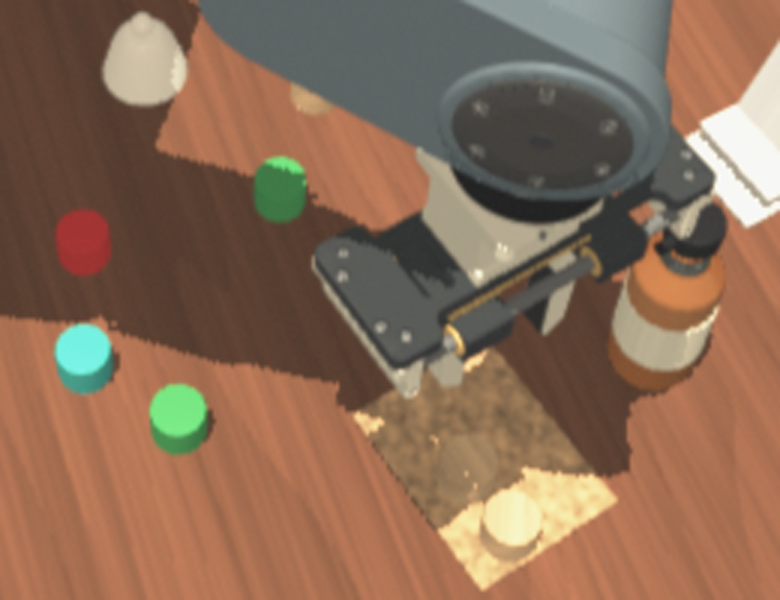

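Both are on the mat, at crop (470,455) and (512,520). Next is D1.

```bash
python3 -m creep '{"fingers":[0.055,0.055,0.055,0.055,0.055,0.055,0.055,0.055,0.055,0.055,0.055,0.055],"translation":[[0.02,0.005,0],[0.05,0.014,0],[0.08,0.022,0],[0.11,0.031,0],[0.14,0.04,0],[0.17,0.048,0],[0.2,0.057,0],[0.23,0.065,0],[0.26,0.073,0],[0.278,0.079,0],[0.278,0.079,0],[0.278,0.079,0]],"yaw":[0,1,2,2.6,2.6,2.6,2.6,2.6,2.6,2.6,2.6,2.6]}' 12; python3 -c "
from h import *
f=shot('wrist','w19'); print(proj(f,[.576,.003,.028]))
togo(.576,.003,.013,0)"
```

```text
time_s: 24.9
ee_pos: [0.575, 0.003, 0.1567]
tcp_rot: [0.706, 0.709, -0.001, -0.001]
ft_force: [-0.1, -0.4, -0.2]
width: 0.589
[[311.14731041 228.51112936]]
t 24.95 ee [0.5752 0.0021 0.1571] yaxis [ 1.     0.003 -0.003] F [-0.3  0.7  0.4] w 54.8 q [-0.08  0.47  1.64 -0.    1.03 -0.08]
shift mm [  0.9   1.2 144.1]
yaw units (tool z down => negated) 0.03 now 0.2
```

View pics/w19.png

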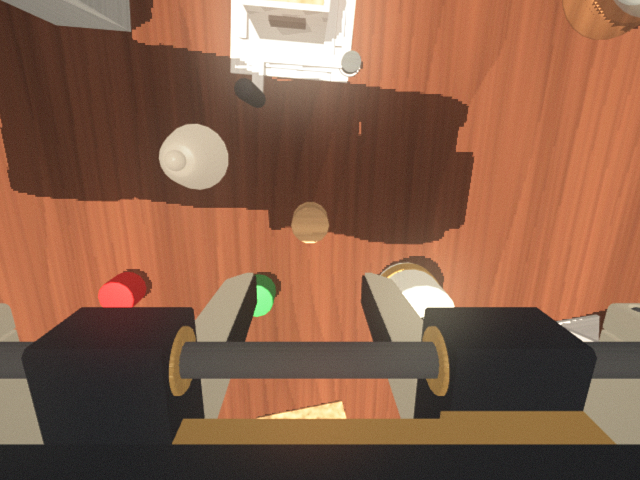

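```bash
python3 -m creep '{"fingers":[0.055,0.055,0.055,0.055,0.055,0.055,0.055,0.02,0.02,0.02,0.02,0.02],"translation":[[0.001,0.001,0.03],[0.001,0.001,0.065],[0.001,0.001,0.1],[0.001,0.001,0.125],[0.001,0.001,0.14],[0.001,0.001,0.144],[0.001,0.001,0.144],[0.001,0.001,0.144],[0.001,0.001,0.144],[0.001,0.001,0.144],[0.001,0.001,0.144],[0.001,0.001,0.144]],"yaw":[0,0,0,0,0,0,0,0,0,0,0,0]}' 12; python3 -c "
from h import *
st()"
python3 -m creep '{"fingers":[0.02,0.02,0.02,0.02,0.02],"translation":[[0,0,-0.03],[0,0,-0.06],[0,0,-0.1],[0,0,-0.1],[0,0,-0.1]],"yaw":[0,0,0,0,0]}' 12; python3 -c "
from h import *
togo(.5514,-.245,.115,14)"
```

```text
time_s: 25.95
ee_pos: [0.5775, 0.0033, 0.0156]
tcp_rot: [0.706, 0.708, 0.0, 0.001]
ft_force: [-0.7, -0.9, 7.0]
width: 0.364
t 25.95 ee [0.5775 0.0033 0.0156] yaxis [1.    0.002 0.002] F [-0.7 -0.9  7. ] w 33.9 q [-0.07  0.67  1.71 -0.    0.76 -0.08]
time_s: 26.37
ee_pos: [0.5781, 0.0034, 0.1168]
tcp_rot: [0.706, 0.708, 0.001, 0.002]
ft_force: [0.3, 0.8, -1.7]
width: 0.363
t 26.37 ee [0.5781 0.0034 0.1168] yaxis [1.    0.003 0.004] F [ 0.3  0.8 -1.7] w 33.7 q [-0.07  0.52  1.67 -0.    0.95 -0.08]
shift mm [-248.3  -27.3    1.8]
yaw units (tool z down => negated) -2.77 now 0.1
```

```bash
python3 -m creep '{"fingers":[0.02,0.02,0.02,0.02,0.02,0.02,0.02,0.02,0.02,0.02,0.02],"translation":[[-0.02,-0.002,0],[-0.05,-0.005,0],[-0.08,-0.009,0],[-0.11,-0.012,0],[-0.14,-0.015,0],[-0.17,-0.019,0],[-0.2,-0.022,0],[-0.23,-0.025,0],[-0.248,-0.026,0],[-0.248,-0.026,0],[-0.248,-0.026,0]],"yaw":[0,-0.5,-1,-1.5,-2,-2.8,-2.8,-2.8,-2.8,-2.8,-2.8]}' 12; python3 -c "
from h import *
shot('side','s20',(230,230,490,430),3)
togo(.5514,-.245,.0175,14)"
```

```text
time_s: 27.28
ee_pos: [0.5507, -0.2448, 0.1133]
tcp_rot: [0.615, 0.788, -0.0, -0.001]
ft_force: [0.8, -0.4, 0.2]
width: 0.364
t 27.33 ee [ 0.551  -0.244   0.1135] yaxis [ 0.97   0.244 -0.001] F [ 0.3  0.9 -0.5] w 34.2 q [-0.49  0.57  1.6   0.    0.98 -0.74]
shift mm [-1.3  0.3 96. ]
yaw units (tool z down => negated) 0.02 now 14.1
```

View pics/s20.png

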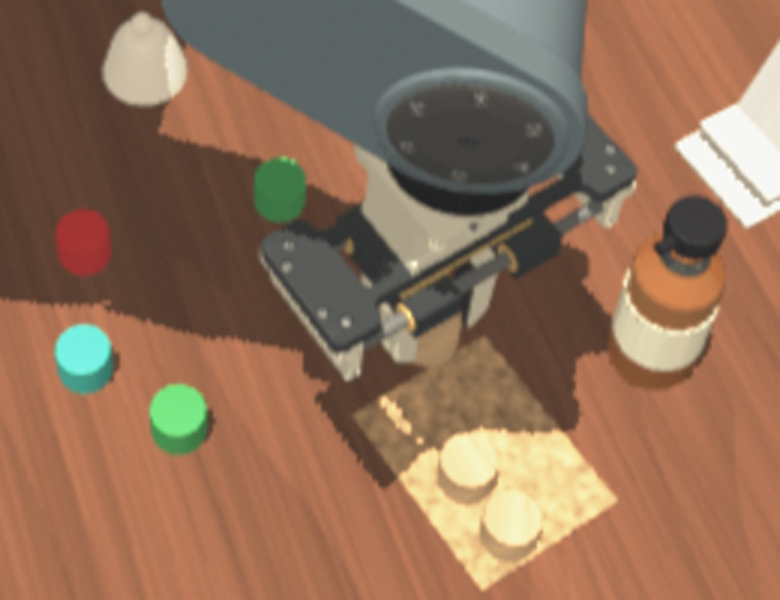

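```bash
python3 -m creep '{"fingers":[0.02,0.02,0.02,0.02,0.02,0.02,0.05,0.05,0.05,0.05],"translation":[[-0.001,0,0.025],[-0.001,0,0.06],[-0.001,0,0.084],[-0.001,0,0.093],[-0.001,0,0.095],[-0.001,0,0.095],[-0.001,0,0.095],[-0.001,0,0.095],[-0.001,0,0.095],[-0.001,0,0.095]],"yaw":[0,0,0,0,0,0,0,0,0,0]}' 12; python3 -c "
from h import *
st()"
python3 -m creep '{"fingers":[0.05,0.05,0.05,0.05,0.05,0.05,0.03,0],"translation":[[0,0,-0.02],[0,0,-0.06],[0,0,-0.1],[0,0,-0.14],[0,0,-0.18],[0,0,-0.21],[0,0,-0.22],[0,0,-0.22]],"yaw":[0,0,0,0,0,0,0,0]}' 12; python3 -c "
from h import *
f=shot('side','s21',(230,230,490,430),3)
togo(.705,-.25,.20,14)"
```

```text
time_s: 28.17
ee_pos: [0.5522, -0.2458, 0.0205]
tcp_rot: [0.615, 0.789, 0.0, 0.001]
ft_force: [-0.6, 0.3, -0.6]
width: 0.53
t 28.17 ee [ 0.5522 -0.2458  0.0205] yaxis [0.97  0.244 0.001] F [-0.6  0.3 -0.6] w 49.3 q [-0.5   0.7   1.63  0.    0.8  -0.74]
time_s: 28.83
ee_pos: [0.5526, -0.2461, 0.2427]
tcp_rot: [0.615, 0.789, 0.0, 0.003]
ft_force: [0.2, -0.0, -0.2]
width: 0.439
t 28.88 ee [ 0.5518 -0.2457  0.2401] yaxis [0.97  0.244 0.001] F [-0.3  0.9 -1.7] w 37.0 q [-0.5   0.43  1.48 -0.    1.23 -0.74]
shift mm [-41.6 147.4  40.3]
yaw units (tool z down => negated) 0.03 now 14.1
```

View pics/s21.png

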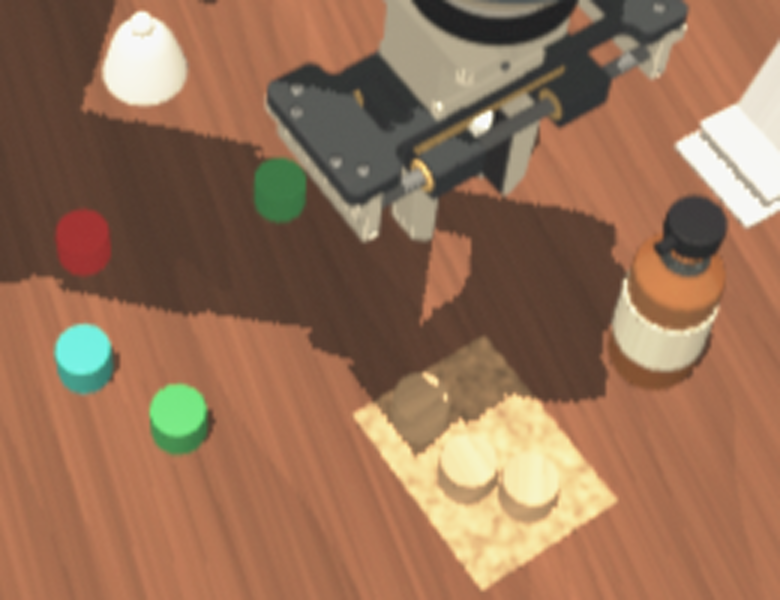

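The disc in place A has shifted from crop (512,520) to (530,480), which is the announced knock. I'll check it's still inside the mat.

```bash
python3 -c "
from h import *
f=grab_frame('side')
P=px2w(f,[(230+x/3,230+y/3) for x,y in [(420,397),(468,458),(530,479)]],.030)
print(P.round(3))
ex=np.array([.97,.242]);ey=np.array([-.242,.97]);d=P[:,:2]-np.array([.581,-.281]);print((d@ex).round(3),(d@ey).round(3))"
python3 -m creep '{"fingers":[0,0,0,0,0,0,0,0,0],"translation":[[-0.01,0.02,0],[-0.018,0.05,0],[-0.026,0.08,0],[-0.034,0.11,0],[-0.04,0.135,0.01],[-0.0415,0.147,0.02],[-0.0415,0.147,0.03],[-0.0415,0.147,0.03],[-0.0415,0.147,0.03]],"yaw":[0,0,0,0,0,0,0,0,0]}' 20; python3 -c "
from h import *
f=shot('side','s22',(380,230,540,350),5); f=shot('wrist','w22')
print(proj(f,[.705,-.25,.154]))
togo(.705,-.25,.17,14)"
```

```text
[[ 0.553 -0.245  0.03 ]
 [ 0.565 -0.29   0.03 ]
 [ 0.594 -0.313  0.03 ]]
[-0.018 -0.017  0.005] [ 0.042 -0.005 -0.035]
time_s: 29.68
ee_pos: [0.7031, -0.2499, 0.2077]
tcp_rot: [0.615, 0.789, -0.0, -0.002]
ft_force: [-0.1, 0.6, -0.4]
width: 0.006
[[312.01611891 255.96382036]]
t 29.78 ee [ 0.7037 -0.2503  0.2101] yaxis [0.97  0.244 0.   ] F [ 0.9 -0.5  0.3] w 0.7 q [-0.4   0.73  1.05 -0.    1.36 -0.65]
shift mm [-0.   1.3 40.1]
yaw units (tool z down => negated) 0.02 now 14.1
```

View pics/s22.png

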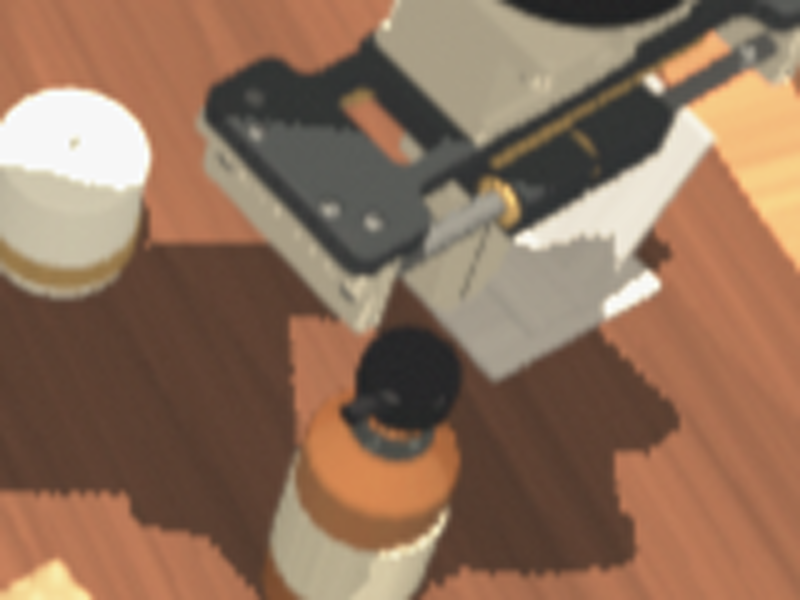

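View pics/w22.png

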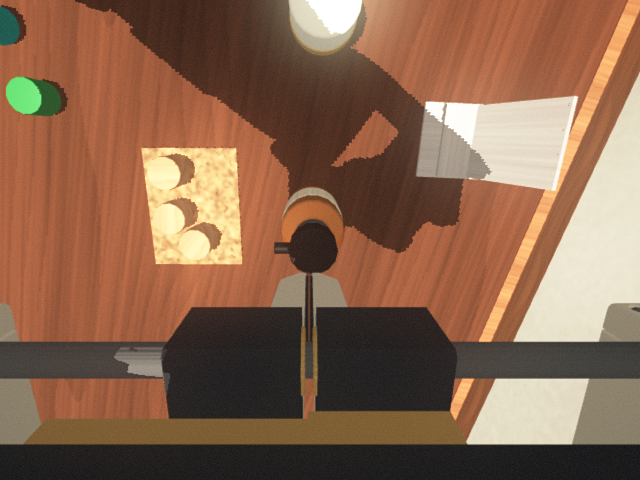

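```bash
python3 -m creep '{"fingers":[0,0,0,0,0,0,0],"translation":[[0,0.001,0.015],[0,0.001,0.03],[0,0.001,0.042],[0,0.001,0.05],[0,0.001,0.053],[0,0.001,0.053],[0,0.001,0.053]],"yaw":[0,0,0,0,0,0,0]}' 20; python3 -c "
from h import *
f=shot('side','s23',(380,230,540,350),5)
togo(.705,-.25,.146,14)"
```

```text
time_s: 30.37
ee_pos: [0.7056, -0.2499, 0.1574]
tcp_rot: [0.615, 0.789, 0.0, 0.0]
ft_force: [0.5, -0.4, -0.4]
width: 0.011
t 30.42 ee [ 0.7057 -0.2499  0.1576] yaxis [0.97  0.244 0.001] F [-0.7  0.  -0.4] w 0.3 q [-0.4   0.78  1.1  -0.    1.26 -0.65]
shift mm [ 0.1 -0.7 11.6]
yaw units (tool z down => negated) 0.03 now 14.1
```

View pics/s23.png

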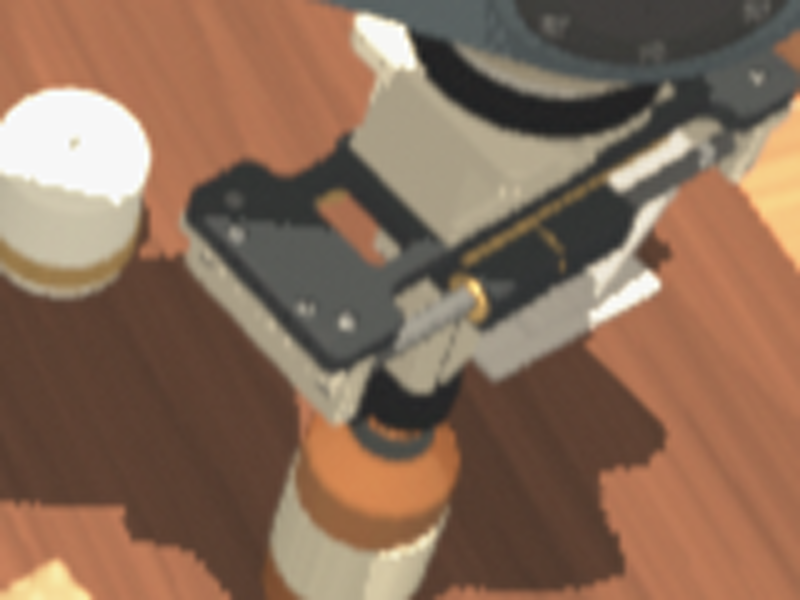

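```bash
python3 -m creep '{"fingers":[0,0,0,0,0,0],"translation":[[0,0,0.004],[0,0,0.007],[0,0,0.01],[0,0,0.012],[0,0,0.012],[0,0,0.012]],"yaw":[0,0,0,0,0,0]}' 20; python3 -c "
from h import *
st()"
```

```text
time_s: 30.92
ee_pos: [0.7061, -0.25, 0.1463]
tcp_rot: [0.615, 0.789, 0.0, 0.001]
ft_force: [-0.4, 0.4, 9.8]
width: 0.005
t 30.92 ee [ 0.7061 -0.25    0.1463] yaxis [0.97  0.244 0.002] F [-0.4  0.4  9.8] w 0.5 q [-0.4   0.79  1.11 -0.    1.24 -0.65]
```

```bash
python3 -m creep '{"fingers":[0,0,0,0],"translation":[[0,0,0.001],[0,0,0.001],[0,0,0.001],[0,0,0.001]],"yaw":[0,0,0,0]}' 20; python3 -c "
from h import *
st();f=shot('side','s24',(230,230,490,430),3)"
python3 -m creep '{"fingers":[0,0,0,0,0,0,0,0],"translation":[[0,0,-0.008],[0,0,-0.02],[0,0,-0.04],[0,0,-0.07],[0,0,-0.1],[0,0,-0.1],[0,0,-0.1],[0,0,-0.1]],"yaw":[0,0,0,0,0,0,0,0]}' 20; python3 -c "
from h import *
f=shot('side','s25',(230,230,490,430),3)
st()"
```

```text
time_s: 31.25
ee_pos: [0.7061, -0.25, 0.1462]
tcp_rot: [0.615, 0.789, 0.0, 0.002]
ft_force: [-3.3, 0.3, 14.6]
width: 0.006
t 31.25 ee [ 0.7061 -0.25    0.1462] yaxis [0.97  0.244 0.002] F [-3.3  0.3 14.6] w 0.6 q [-0.4   0.79  1.11 -0.    1.24 -0.65]
time_s: 31.97
ee_pos: [0.705, -0.2495, 0.2429]
tcp_rot: [0.615, 0.789, -0.0, -0.001]
ft_force: [0.8, -0.3, -1.3]
width: 0.002
t 32.02 ee [ 0.7049 -0.2495  0.2422] yaxis [ 0.97   0.244 -0.002] F [ 1.  -0.8 -1.7] w 0.6 q [-0.4   0.72  1.01 -0.    1.42 -0.65]
```

View pics/s25.png

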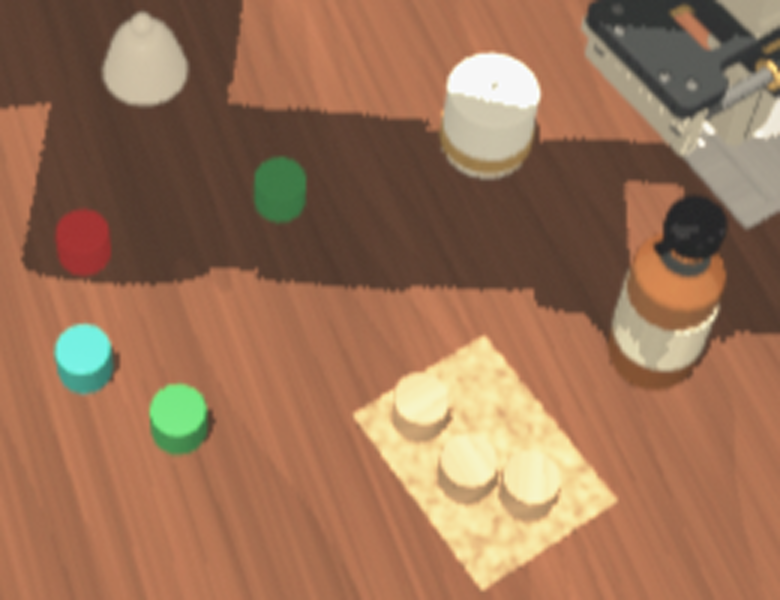

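View pics/s24.png

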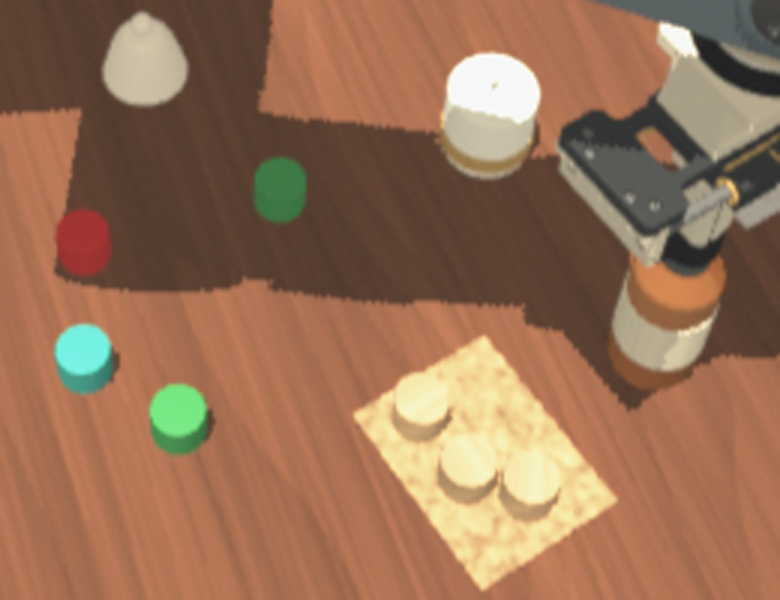

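```bash
python3 -c "
from h import *
togo(.552,-.2455,.16,14)"
```

```text
t 32.02 ee [ 0.7049 -0.2495  0.2422] yaxis [ 0.97   0.244 -0.002] F [ 1.  -0.8 -1.7] w 0.6 q [-0.4   0.72  1.01 -0.    1.42 -0.65]
shift mm [  41.1 -147.1   82.5]
yaw units (tool z down => negated) 0.03 now 14.1
```

```bash
python3 -m creep '{"fingers":[0,0,0,0.05,0.05,0.05,0.05,0.05,0.05,0.05],"translation":[[0.005,-0.02,0],[0.014,-0.05,0],[0.022,-0.08,0],[0.031,-0.11,0],[0.04,-0.14,0.02],[0.041,-0.147,0.05],[0.041,-0.147,0.075],[0.041,-0.147,0.08],[0.041,-0.147,0.08],[0.041,-0.147,0.08]],"yaw":[0,0,0,0,0,0,0,0,0,0]}' 12; python3 -c "
from h import *
f=shot('wrist','w26'); print(proj(f,[[.552,-.2455,.03],[.562,-.2864,.03],[.592,-.312,.03]]))
togo(.552,-.2455,.0175,14)"
```

```text
time_s: 32.85
ee_pos: [0.5533, -0.2459, 0.1641]
tcp_rot: [0.615, 0.789, 0.0, -0.0]
ft_force: [-0.0, -0.5, 0.2]
width: 0.459
[[308.12305492 226.45998584]
 [307.84228142 270.05812442]
 [331.60076742 301.31191214]]
t 32.90 ee [ 0.5536 -0.2461  0.1647] yaxis [0.97  0.245 0.001] F [-0.4 -0.9  0.4] w 46.2 q [-0.5   0.51  1.55  0.    1.08 -0.74]
shift mm [  1.1  -1.6 147.2]
yaw units (tool z down => negated) 0.03 now 14.2
```

View pics/w26.png

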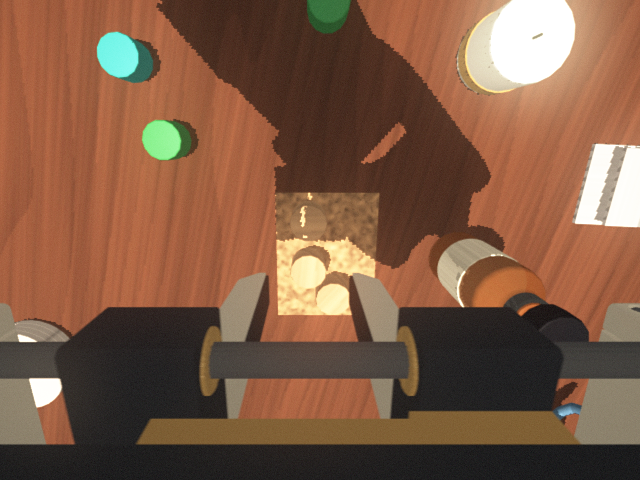

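```bash
python3 -m creep '{"fingers":[0.05,0.05,0.05,0.05,0.05,0.05,0.05,0.02,0.02,0.02,0.02,0.02],"translation":[[0.001,-0.0015,0.03],[0.001,-0.0015,0.065],[0.001,-0.0015,0.1],[0.001,-0.0015,0.13],[0.001,-0.0015,0.144],[0.001,-0.0015,0.148],[0.001,-0.0015,0.148],[0.001,-0.0015,0.148],[0.001,-0.0015,0.148],[0.001,-0.0015,0.148],[0.001,-0.0015,0.148],[0.001,-0.0015,0.148]],"yaw":[0,0,0,0,0,0,0,0,0,0,0,0]}' 12; python3 -c "
from h import *
st()"
python3 -m creep '{"fingers":[0.02,0.02,0.02,0.02,0.02,0.02],"translation":[[0,0,-0.03],[0,0,-0.07],[0,0,-0.11],[0,0,-0.15],[0,0,-0.15],[0,0,-0.15]],"yaw":[0,0,0,0,0,0]}' 12; python3 -c "
from h import *
togo(.5686,.281,.16,-4.3)"
```

```text
time_s: 33.9
ee_pos: [0.552, -0.2457, 0.0172]
tcp_rot: [0.615, 0.789, 0.0, 0.001]
ft_force: [-0.8, 1.0, 7.4]
width: 0.363
t 33.90 ee [ 0.552  -0.2457  0.0172] yaxis [0.97  0.244 0.002] F [-0.8  1.   7.4] w 33.8 q [-0.5   0.71  1.64 -0.    0.8  -0.74]
time_s: 34.4
ee_pos: [0.5521, -0.2458, 0.1684]
tcp_rot: [0.615, 0.789, 0.0, 0.003]
ft_force: [-0.2, 0.7, -0.5]
width: 0.363
t 34.40 ee [ 0.5521 -0.2458  0.1684] yaxis [0.97  0.244 0.004] F [-0.2  0.7 -0.5] w 33.7 q [-0.5   0.5   1.56  0.    1.08 -0.74]
shift mm [506.8 144.6   7.2]
yaw units (tool z down => negated) 3.69 now 14.1
```

```bash
python3 -m creep '{"fingers":[0.02,0.02,0.02,0.02,0.02,0.02,0.02,0.02,0.02,0.02,0.02,0.02],"translation":[[0.02,0.006,0],[0.05,0.014,0],[0.08,0.023,0],[0.12,0.034,0],[0.155,0.044,0],[0.19,0.054,0],[0.225,0.064,0],[0.26,0.074,0],[0.295,0.084,0],[0.33,0.094,0],[0.365,0.104,0],[0.4,0.114,0]],"yaw":[0,0,0.5,1,1.5,2,2.5,3,3.7,3.7,3.7,3.7]}' 12;  python3 -c "
from h import *
togo(.5686,.281,.16,-4.3)"
```

```text
time_s: 35.4
ee_pos: [0.563, 0.1722, 0.1642]
tcp_rot: [0.734, 0.68, -0.001, -0.001]
ft_force: [0.2, -0.4, 0.2]
width: 0.365
t 35.40 ee [0.563  0.1722 0.1642] yaxis [ 0.997 -0.076 -0.002] F [ 0.2 -0.4  0.2] w 34.0 q [ 0.22  0.48  1.6  -0.    1.06  0.29]
shift mm [109.   -2.7   4.1]
yaw units (tool z down => negated) -0.01 now -4.4
```

```bash
python3 -m creep '{"fingers":[0.02,0.02],"translation":[[0,0,0],[0,0,0]],"yaw":[0,0]}' 12; python3 -c "
from h import *
f=shot('wrist','w27'); f=shot('wrist','w27b',(180,60,440,260),3)"
```

```text
time_s: 35.57
ee_pos: [0.563, 0.1718, 0.1641]
tcp_rot: [0.733, 0.681, -0.001, -0.001]
ft_force: [0.7, 0.3, -0.2]
width: 0.362
```

View pics/w27b.png

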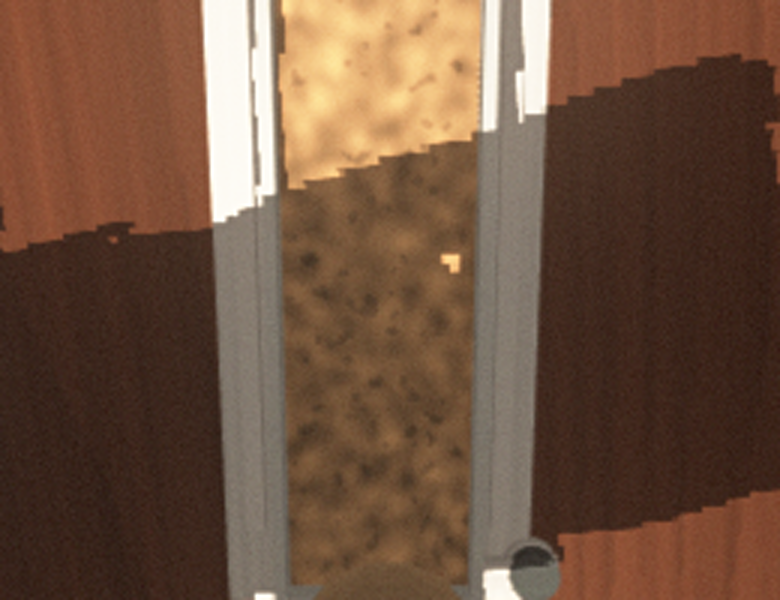

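```bash
python3 -c "
from h import *
f=grab_frame('wrist')
P=px2w(f,[(180+x/3,60+y/3) for x,y in [(287,400),(472,400),(281,50),(483,50),(291,584),(468,584)]],.074);print(P.round(4))
print((P[::2]+P[1::2])/2)
togo(.5686,.281,.14,-4.3)"
```

```text
[[0.5405 0.2087 0.074 ]
 [0.5868 0.2052 0.074 ]
 [0.5474 0.2891 0.074 ]
 [0.5936 0.2855 0.074 ]
 [0.5365 0.1602 0.074 ]
 [0.5831 0.1566 0.074 ]]
[[0.56361258 0.20697354 0.074     ]
 [0.57049304 0.2873257  0.074     ]
 [0.559802   0.15840909 0.074     ]]
t 35.72 ee [0.5637 0.1695 0.1649] yaxis [ 0.997 -0.077 -0.001] F [ 0.5 -0.1 -0.5] w 33.1 q [ 0.21  0.48  1.6  -0.    1.06  0.29]
shift mm [111.6  -3.6  24.8]
yaw units (tool z down => negated) -0.02 now -4.4
```

View pics/w27.png

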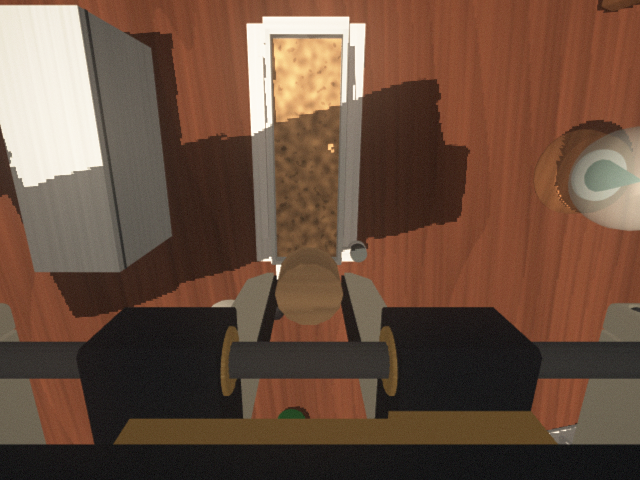

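```bash
python3 -m creep '{"fingers":[0.02,0.02,0.02,0.02,0.02,0.02,0.02,0.02],"translation":[[0.02,0,0],[0.05,-0.001,0],[0.08,-0.002,0],[0.105,-0.002,0.01],[0.113,-0.002,0.02],[0.113,-0.002,0.025],[0.113,-0.002,0.025],[0.113,-0.002,0.025]],"yaw":[0,0,0,0,0,0,0,0]}' 12;  python3 -c "
from h import *
togo(.570,.283,.0895,-4.6)"
```

```text
time_s: 36.38
ee_pos: [0.5706, 0.2816, 0.1403]
tcp_rot: [0.734, 0.679, -0.001, -0.0]
ft_force: [0.6, 0.2, -0.3]
width: 0.358
t 36.38 ee [0.5706 0.2816 0.1403] yaxis [ 0.997 -0.078 -0.001] F [ 0.6  0.2 -0.3] w 33.3 q [ 0.39  0.59  1.48 -0.    1.07  0.46]
shift mm [ 1.4 -0.7 50.8]
yaw units (tool z down => negated) 0.03 now -4.4
```

```bash
python3 -m creep '{"fingers":[0.02,0.02,0.02,0.02,0.02,0.02,0.02],"translation":[[0.001,-0.0005,0.015],[0.001,-0.0005,0.032],[0.001,-0.0005,0.043],[0.001,-0.0005,0.048],[0.001,-0.0005,0.051],[0.001,-0.0005,0.051],[0.001,-0.0005,0.051]],"yaw":[0,0,0,0,0,0,0]}' 12;  python3 -c "
from h import *
st();f=shot('side','s28',(200,80,380,240),4)"
```

```text
time_s: 36.97
ee_pos: [0.5706, 0.2843, 0.0904]
tcp_rot: [0.734, 0.68, 0.0, 0.0]
ft_force: [0.2, -0.0, 0.2]
width: 0.361
t 36.97 ee [0.5706 0.2843 0.0904] yaxis [ 0.997 -0.076  0.001] F [ 0.2 -0.   0.2] w 33.5 q [ 0.39  0.65  1.51 -0.    0.98  0.47]
```

View pics/s28.png

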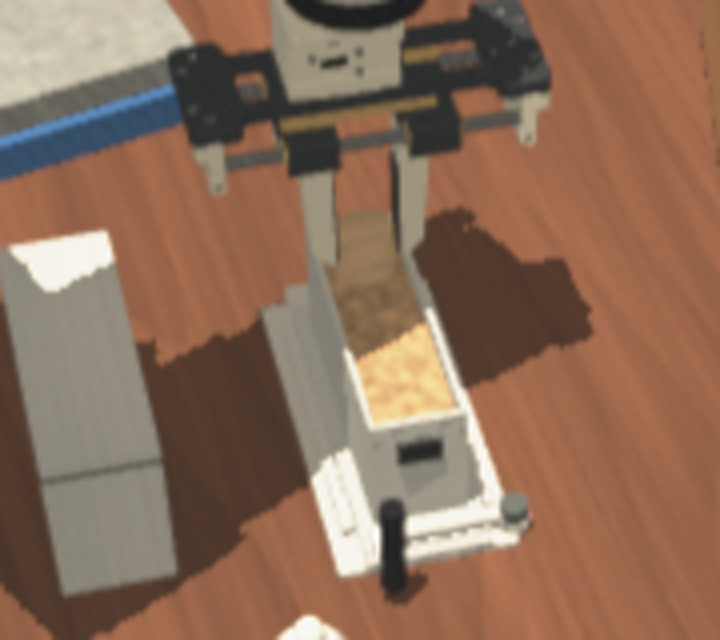

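Go 1.5 mm lower, release and rise.

```bash
python3 -m creep '{"fingers":[0.02,0.02,0.045,0.045,0.045,0.045,0.045,0.045,0.045,0.045,0.045],"translation":[[0,0,0.001],[0,0,0.001],[0,0,0.001],[0,0,0.001],[0,0,0.001],[0,0,-0.02],[0,0,-0.05],[0,0,-0.08],[0,0,-0.08],[0,0,-0.08],[0,0,-0.08]],"yaw":[0,0,0,0,0,0,0,0,0,0,0]}' 12;  python3 -c "
from h import *
f=shot('side','s29',(200,80,380,240),4)
togo(.562,-.286,.16,30)"
```

```text
time_s: 37.93
ee_pos: [0.5698, 0.2842, 0.1689]
tcp_rot: [0.734, 0.68, -0.0, -0.0]
ft_force: [-0.0, 0.3, -0.4]
width: 0.487
t 37.98 ee [0.5696 0.2841 0.1684] yaxis [ 0.997 -0.076 -0.002] F [0.  0.4 0.9] w 44.9 q [ 0.39  0.56  1.46 -0.    1.13  0.47]
shift mm [-569.    35.8    8.8]
yaw units (tool z down => negated) -6.87 now -4.4
```

View pics/s29.png

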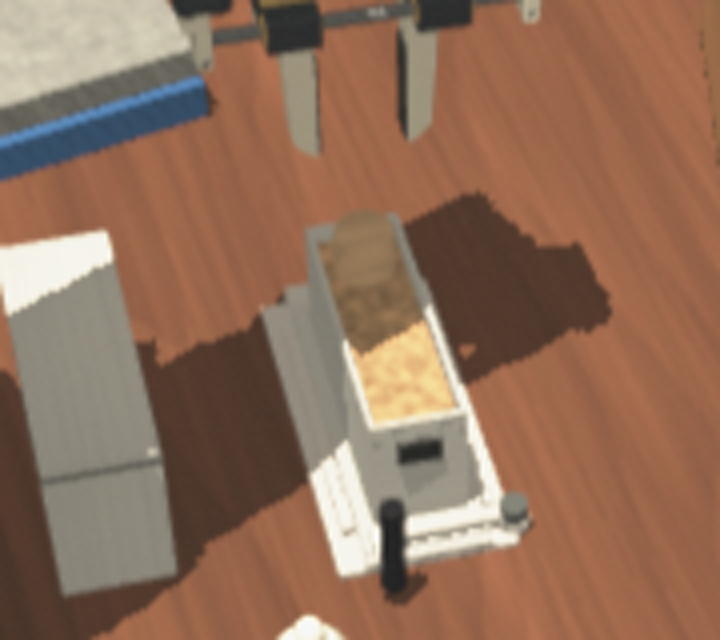

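First disc lies in the well (crop (365,255)). Back for B.

```bash
python3 -m creep '{"fingers":[0.05,0.05,0.05,0.05,0.05,0.05,0.05,0.05,0.05,0.05,0.05,0.05],"translation":[[-0.02,0.001,0],[-0.055,0.003,0],[-0.09,0.006,0],[-0.13,0.008,0],[-0.17,0.011,0],[-0.21,0.013,0],[-0.25,0.016,0],[-0.29,0.018,0],[-0.33,0.021,0],[-0.37,0.023,0],[-0.41,0.026,0],[-0.44,0.028,0]],"yaw":[0,-0.7,-1.4,-2.1,-2.8,-3.5,-4.2,-4.9,-5.6,-6.3,-6.9,-6.9]}' 12;  python3 -c "
from h import *
togo(.562,-.286,.16,30)"
```

```text
time_s: 38.98
ee_pos: [0.5636, -0.1593, 0.1683]
tcp_rot: [0.498, 0.867, -0.0, -0.001]
ft_force: [0.3, -0.9, -0.2]
width: 0.539
t 38.98 ee [ 0.5636 -0.1593  0.1683] yaxis [ 0.864  0.504 -0.001] F [ 0.3 -0.9 -0.2] w 50.2 q [-0.35  0.47  1.6  -0.    1.07 -0.88]
shift mm [-108.6  -65.3    8.3]
yaw units (tool z down => negated) 0.05 now 30.3
```

```bash
python3 -m creep '{"fingers":[0.05,0.05,0.05,0.05,0.05,0.05,0.05],"translation":[[-0.025,-0.015,0],[-0.055,-0.033,0],[-0.085,-0.051,0],[-0.107,-0.064,0],[-0.107,-0.064,0],[-0.107,-0.064,0],[-0.107,-0.064,0]],"yaw":[0,0,0,0,0,0,0]}' 12;  python3 -c "
from h import *
f=shot('wrist','w30'); print(proj(f,[[.562,-.2864,.03],[.592,-.312,.03]]))
togo(.562,-.2862,.0165,30)"
```

```text
time_s: 39.57
ee_pos: [0.5626, -0.2803, 0.1686]
tcp_rot: [0.499, 0.867, 0.0, -0.001]
ft_force: [0.9, 0.4, 0.2]
width: 0.538
[[305.33896221 231.73921516]
 [319.23137621 269.56815541]]
t 39.62 ee [ 0.5628 -0.28    0.1689] yaxis [ 0.864  0.503 -0.001] F [-0.4 -0.2  0.6] w 50.5 q [-0.54  0.54  1.48  0.    1.12 -1.06]
shift mm [ -5.2  -3.7 152.4]
yaw units (tool z down => negated) 0.04 now 30.2
```

View pics/w30.png

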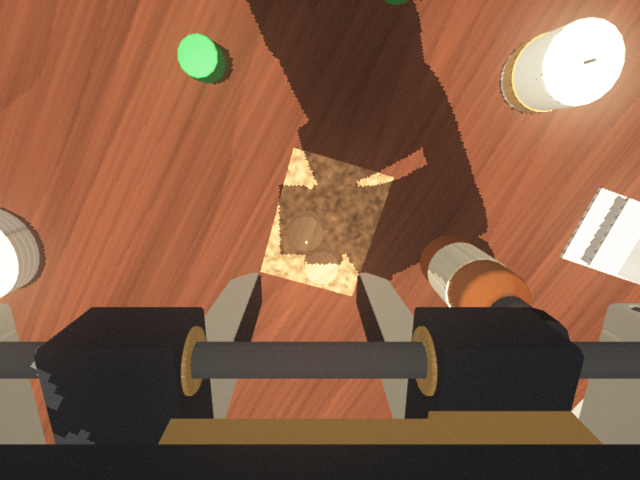

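```bash
python3 -m creep '{"fingers":[0.05,0.05,0.05,0.05,0.05,0.05,0.05,0.02,0.02,0.02,0.02,0.02],"translation":[[-0.003,-0.002,0.03],[-0.005,-0.0035,0.065],[-0.005,-0.0035,0.1],[-0.005,-0.0035,0.13],[-0.005,-0.0035,0.147],[-0.005,-0.0035,0.152],[-0.005,-0.0035,0.152],[-0.005,-0.0035,0.152],[-0.005,-0.0035,0.152],[-0.005,-0.0035,0.152],[-0.005,-0.0035,0.152],[-0.005,-0.0035,0.152]],"yaw":[0,0,0,0,0,0,0,0,0,0,0,0]}' 12; python3 -c "
from h import *
st()"
python3 -m creep '{"fingers":[0.02,0.02,0.02,0.02,0.02,0.02],"translation":[[0,0,-0.03],[0,0,-0.07],[0,0,-0.11],[0,0,-0.15],[0,0,-0.15],[0,0,-0.15]],"yaw":[0,0,0,0,0,0]}' 12; python3 -c "
from h import *
f=shot('wrist','w31')
togo(.566,.235,.16,-4.6)"
```

```text
time_s: 40.62
ee_pos: [0.5632, -0.2875, 0.0191]
tcp_rot: [0.499, 0.867, 0.0, 0.001]
ft_force: [-0.7, 2.0, 7.4]
width: 0.36
t 40.62 ee [ 0.5632 -0.2875  0.0191] yaxis [0.865 0.502 0.001] F [-0.7  2.   7.4] w 33.5 q [-0.55  0.74  1.55  0.    0.84 -1.07]
time_s: 41.12
ee_pos: [0.5634, -0.2878, 0.1704]
tcp_rot: [0.499, 0.867, -0.0, 0.003]
ft_force: [-0.7, -0.2, -1.4]
width: 0.357
t 41.17 ee [ 0.5624 -0.2873  0.1682] yaxis [0.865 0.502 0.001] F [-0.4  1.3  0.1] w 33.2 q [-0.55  0.55  1.48 -0.    1.11 -1.07]
shift mm [449.9 265.3   7.8]
yaw units (tool z down => negated) 6.95 now 30.1
```

View pics/w31.png

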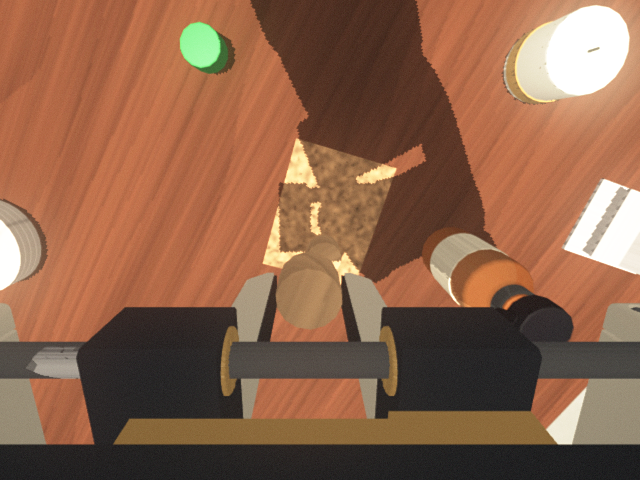

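```bash
python3 -m creep '{"fingers":[0.02,0.02,0.02,0.02,0.02,0.02,0.02,0.02,0.02,0.02,0.02,0.02],"translation":[[0.02,0.012,0],[0.05,0.03,0],[0.08,0.047,0],[0.115,0.068,0],[0.15,0.088,0],[0.185,0.109,0],[0.22,0.13,0],[0.255,0.15,0],[0.29,0.171,0],[0.325,0.192,0],[0.36,0.212,0],[0.38,0.224,0]],"yaw":[0,0.7,1.4,2.1,2.8,3.5,4.2,4.9,5.6,6.3,6.9,6.9]}' 12;  python3 -c "
from h import *
togo(.566,.235,.14,-4.6)"
```

```text
time_s: 42.17
ee_pos: [0.564, 0.1573, 0.1658]
tcp_rot: [0.734, 0.679, -0.001, -0.001]
ft_force: [0.1, -0.8, -0.7]
width: 0.363
t 42.17 ee [0.564  0.1573 0.1658] yaxis [ 0.997 -0.078 -0.003] F [ 0.1 -0.8 -0.7] w 33.7 q [0.19 0.47 1.61 0.   1.06 0.27]
shift mm [77.7 -3.9 25.8]
yaw units (tool z down => negated) 0.03 now -4.5
```

```bash
python3 -m creep '{"fingers":[0.02,0.02,0.02,0.02,0.02,0.02,0.02,0.02],"translation":[[0.02,0,0],[0.045,-0.001,0],[0.068,-0.002,0],[0.076,-0.003,0.01],[0.077,-0.003,0.02],[0.077,-0.003,0.025],[0.077,-0.003,0.025],[0.077,-0.003,0.025]],"yaw":[0,0,0,0,0,0,0,0]}' 12;  python3 -c "
from h import *
shot('wrist','w32')
togo(.566,.235,.091,-4.6)"
```

```text
time_s: 42.83
ee_pos: [0.5681, 0.2296, 0.1418]
tcp_rot: [0.734, 0.679, -0.001, -0.0]
ft_force: [0.1, 0.1, -0.1]
width: 0.361
t 42.88 ee [0.5684 0.2298 0.1425] yaxis [ 0.997 -0.077 -0.   ] F [-0.5  0.2  0.7] w 33.6 q [ 0.31  0.55  1.55 -0.    1.05  0.39]
shift mm [ 5.  -2.8 51.5]
yaw units (tool z down => negated) 0.03 now -4.4
```

View pics/w32.png

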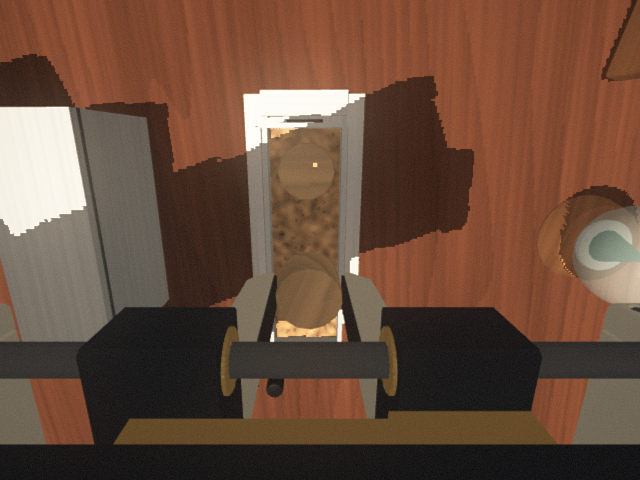

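```bash
python3 -m creep '{"fingers":[0.02,0.02,0.02,0.02,0.02,0.02,0.02],"translation":[[0.003,-0.002,0.012],[0.004,-0.0025,0.03],[0.004,-0.0025,0.043],[0.004,-0.0025,0.048],[0.004,-0.0025,0.051],[0.004,-0.0025,0.052],[0.004,-0.0025,0.052]],"yaw":[0,0,0,0,0,0,0]}' 12;  python3 -c "
from h import *
st()"
```

```text
time_s: 43.47
ee_pos: [0.5662, 0.235, 0.091]
tcp_rot: [0.734, 0.68, 0.0, 0.0]
ft_force: [-0.8, -0.1, -0.1]
width: 0.358
t 43.47 ee [0.5662 0.235  0.091 ] yaxis [ 0.997 -0.076  0.   ] F [-0.8 -0.1 -0.1] w 33.3 q [0.32 0.61 1.58 0.   0.95 0.39]
```

```bash
python3 -m creep '{"fingers":[0.02,0.02,0.045,0.045,0.045,0.045,0.045,0.045,0.045,0.045,0.045],"translation":[[0,0,0.001],[0,0,0.001],[0,0,0.001],[0,0,0.001],[0,0,0.001],[0,0,-0.02],[0,0,-0.05],[0,0,-0.08],[0,0,-0.08],[0,0,-0.08],[0,0,-0.08]],"yaw":[0,0,0,0,0,0,0,0,0,0,0]}' 12;  python3 -c "
from h import *
f=shot('side','s33',(200,80,380,240),4);shot('wrist','w33');f=shot('side','s33b',(330,300,470,430),5)
togo(.592,-.312,.16,-40)"
```

```text
time_s: 44.38
ee_pos: [0.5657, 0.2349, 0.1699]
tcp_rot: [0.734, 0.68, -0.0, -0.0]
ft_force: [-0.5, -0.6, 0.2]
width: 0.482
t 44.53 ee [0.5656 0.2348 0.1693] yaxis [ 0.997 -0.076 -0.002] F [ 0.1 -0.5 -0.5] w 44.6 q [ 0.32  0.52  1.53 -0.    1.1   0.39]
shift mm [-543.2   68.     9.6]
yaw units (tool z down => negated) 7.13 now -4.4
```

View pics/s33.png

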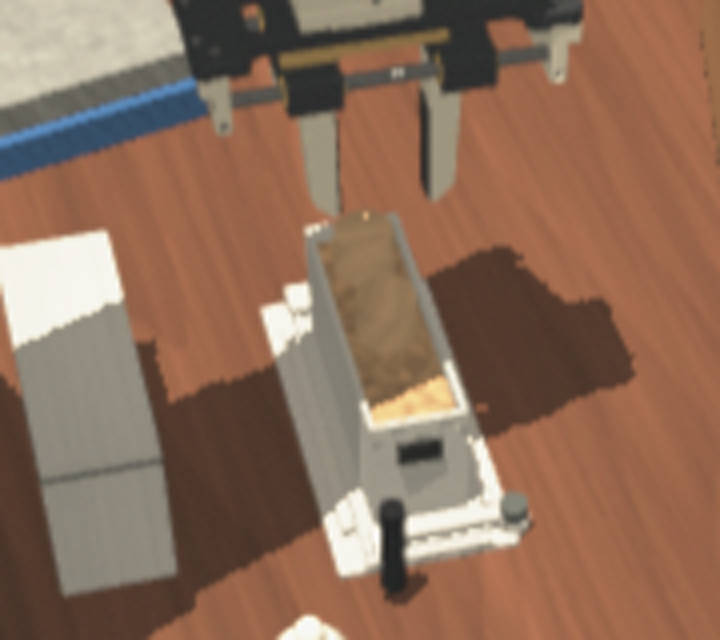

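View pics/s33b.png

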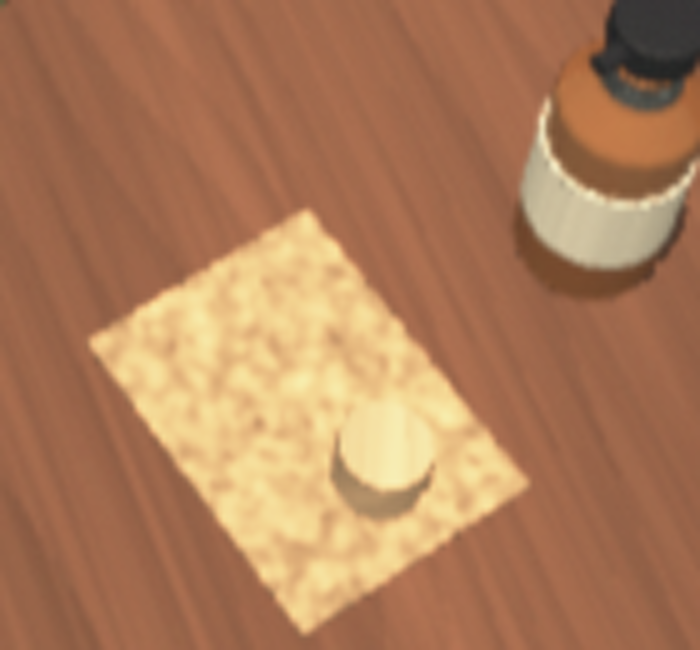

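```bash
python3 -m creep '{"fingers":[0.05,0.05,0.05,0.05,0.05,0.05,0.05,0.05,0.05,0.05,0.05,0.05],"translation":[[-0.02,0.002,0],[-0.055,0.007,0],[-0.09,0.011,0],[-0.13,0.016,0],[-0.17,0.021,0],[-0.21,0.026,0],[-0.25,0.031,0],[-0.29,0.036,0],[-0.33,0.041,0],[-0.37,0.046,0],[-0.41,0.051,0],[-0.44,0.055,0]],"yaw":[0,0.7,1.4,2.1,2.8,3.5,4.2,4.9,5.6,6.3,7,7.1]}' 12;  python3 -c "
from h import *
togo(.592,-.312,.16,-40)"
```

```text
time_s: 45.53
ee_pos: [0.5868, -0.2109, 0.1697]
tcp_rot: [0.907, 0.421, -0.0, -0.0]
ft_force: [0.2, 1.5, -0.0]
width: 0.54
t 45.53 ee [ 0.5868 -0.2109  0.1697] yaxis [ 0.764 -0.645 -0.001] F [ 0.2  1.5 -0. ] w 50.2 q [-0.42  0.53  1.5  -0.    1.11  0.28]
shift mm [-74.   69.2   9.7]
yaw units (tool z down => negated) -0.03 now -40.1
```

```bash
python3 -m creep '{"fingers":[0.05,0.05,0.05,0.05,0.05,0.05],"translation":[[-0.02,0.02,0],[-0.045,0.043,0],[-0.066,0.063,0],[-0.07,0.067,0],[-0.07,0.067,0],[-0.07,0.067,0]],"yaw":[0,0,0,0,0,0]}' 12;  python3 -c "
from h import *
f=shot('wrist','w34'); print(proj(f,[[.592,-.312,.03]]))
f=shot('wrist','w34b',(230,150,390,290),4)
togo(.592,-.312,.0165,-40)"
```

```text
time_s: 46.03
ee_pos: [0.5937, -0.3039, 0.1697]
tcp_rot: [0.906, 0.424, -0.0, -0.001]
ft_force: [0.3, -0.2, -0.2]
width: 0.535
[[314.29329855 232.47417013]]
t 46.13 ee [ 0.594  -0.3031  0.1703] yaxis [ 0.768 -0.64  -0.001] F [-0.3  0.  -0.7] w 50.4 q [-0.54  0.61  1.37  0.    1.17  0.15]
shift mm [ -8.1   4.3 153.8]
yaw units (tool z down => negated) 0.04 now -39.8
```

View pics/w34.png

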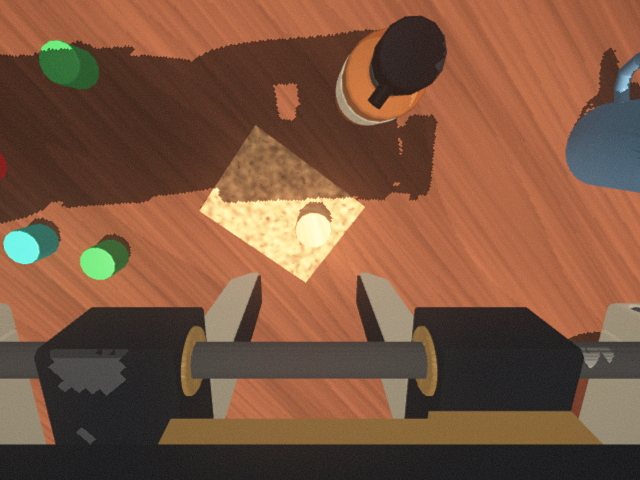

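View pics/w34b.png

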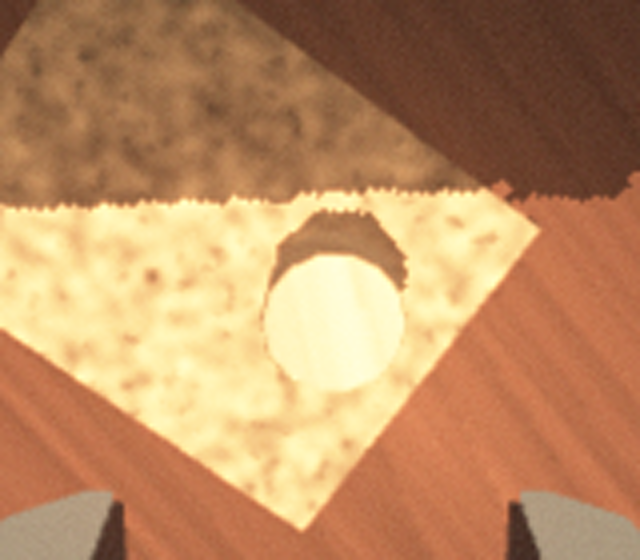

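```bash
python3 -m creep '{"fingers":[0.05,0.05,0.05,0.05,0.05,0.05,0.05,0.02,0.02,0.02,0.02,0.02],"translation":[[-0.004,0.002,0.03],[-0.0075,0.004,0.065],[-0.0075,0.004,0.1],[-0.0075,0.004,0.13],[-0.0075,0.004,0.149],[-0.0075,0.004,0.155],[-0.0075,0.004,0.155],[-0.0075,0.004,0.155],[-0.0075,0.004,0.155],[-0.0075,0.004,0.155],[-0.0075,0.004,0.155],[-0.0075,0.004,0.155]],"yaw":[0,0,0,0,0,0,0,0,0,0,0,0]}' 12; python3 -c "
from h import *
st()"
python3 -m creep '{"fingers":[0.02,0.02,0.02,0.02,0.02,0.02],"translation":[[0,0,-0.03],[0,0,-0.07],[0,0,-0.11],[0,0,-0.15],[0,0,-0.15],[0,0,-0.15]],"yaw":[0,0,0,0,0,0]}' 12; python3 -c "
from h import *
f=shot('wrist','w35')
togo(.562,.188,.16,-4.6)"
```

```text
time_s: 47.13
ee_pos: [0.5931, -0.3132, 0.0173]
tcp_rot: [0.906, 0.424, 0.001, 0.001]
ft_force: [-0.4, 1.6, 7.2]
width: 0.36
t 47.13 ee [ 0.5931 -0.3132  0.0173] yaxis [ 0.768 -0.641  0.002] F [-0.4  1.6  7.2] w 33.5 q [-0.56  0.8   1.44  0.    0.9   0.14]
time_s: 47.63
ee_pos: [0.5932, -0.3135, 0.1687]
tcp_rot: [0.906, 0.424, 0.001, 0.002]
ft_force: [-0.1, -0.3, -0.7]
width: 0.363
t 47.68 ee [ 0.5923 -0.3129  0.1663] yaxis [ 0.768 -0.641  0.001] F [ 0.1  0.  -0.4] w 33.2 q [-0.56  0.62  1.36 -0.    1.16  0.14]
shift mm [ 365.1 -344.3    5.9]
yaw units (tool z down => negated) -7.05 now -39.9
```

View pics/w35.png

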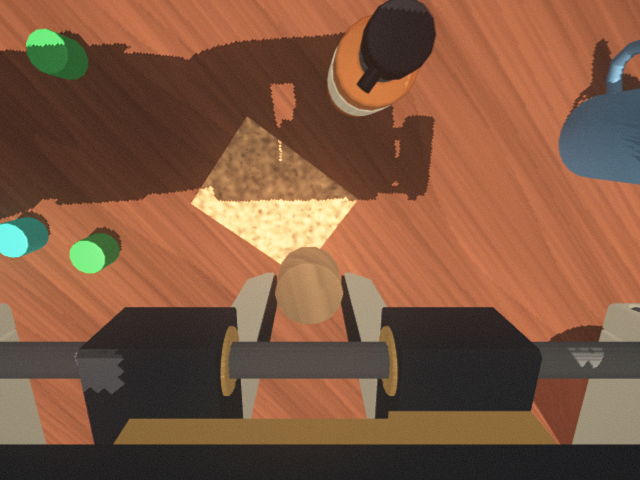

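```bash
python3 -m creep '{"fingers":[0.02,0.02,0.02,0.02,0.02,0.02,0.02,0.02,0.02,0.02,0.02,0.02],"translation":[[0.015,-0.014,0],[0.035,-0.033,0],[0.06,-0.057,0],[0.085,-0.08,0],[0.11,-0.104,0],[0.137,-0.129,0],[0.164,-0.155,0],[0.19,-0.179,0],[0.217,-0.205,0],[0.244,-0.23,0],[0.27,-0.255,0],[0.29,-0.273,0]],"yaw":[0,-0.7,-1.4,-2.1,-2.8,-3.5,-4.2,-4.9,-5.6,-6.3,-7,-7]}' 12;  python3 -c "
from h import *
togo(.562,.188,.14,-4.6)"
```

```text
time_s: 48.68
ee_pos: [0.5671, 0.0872, 0.1639]
tcp_rot: [0.735, 0.678, -0.001, -0.001]
ft_force: [0.9, -0.5, -0.4]
width: 0.362
t 48.68 ee [0.5671 0.0872 0.1639] yaxis [ 0.997 -0.08  -0.003] F [ 0.9 -0.5 -0.4] w 33.7 q [0.07 0.46 1.64 0.   1.05 0.15]
shift mm [100.1 -13.   23.9]
yaw units (tool z down => negated) 0.0 now -4.6
```

```bash
python3 -m creep '{"fingers":[0.02,0.02,0.02,0.02,0.02,0.02,0.02,0.02,0.02],"translation":[[0.02,-0.003,0],[0.05,-0.007,0],[0.08,-0.011,0],[0.096,-0.012,0],[0.097,-0.012,0.01],[0.097,-0.012,0.018],[0.097,-0.012,0.023],[0.097,-0.012,0.023],[0.097,-0.012,0.023]],"yaw":[0,0,0,0,0,0,0,0,0]}' 12;  python3 -c "
from h import *
shot('wrist','w36')
togo(.562,.188,.0895,-4.6)"
```

```text
time_s: 49.43
ee_pos: [0.5647, 0.1813, 0.1419]
tcp_rot: [0.737, 0.676, -0.001, -0.0]
ft_force: [0.2, 0.2, -0.0]
width: 0.363
t 49.48 ee [0.565  0.1815 0.1424] yaxis [ 0.996 -0.086 -0.   ] F [0.3 0.1 1. ] w 33.8 q [ 0.23  0.51  1.61 -0.    1.02  0.32]
shift mm [ 6.3 -3.5 52.9]
yaw units (tool z down => negated) -0.07 now -4.9
```

View pics/w36.png

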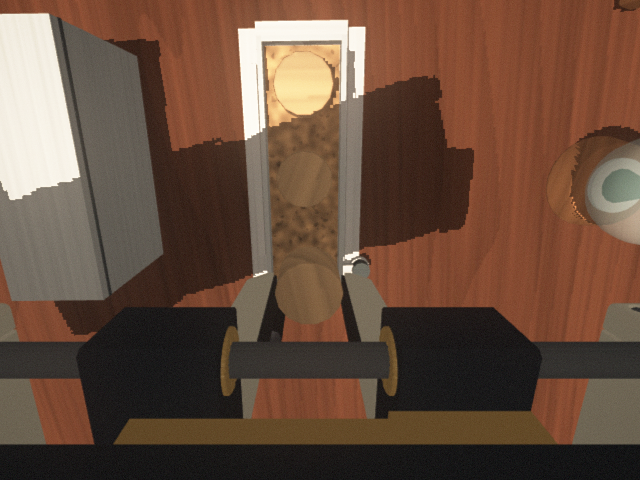

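```bash
python3 -m creep '{"fingers":[0.02,0.02,0.02,0.02,0.02,0.02,0.02],"translation":[[0.003,-0.002,0.012],[0.005,-0.003,0.03],[0.005,-0.003,0.043],[0.005,-0.003,0.049],[0.005,-0.003,0.052],[0.005,-0.003,0.053],[0.005,-0.003,0.053]],"yaw":[0,0,0,0,0,0,0]}' 12;  python3 -c "
from h import *
st()"
```

```text
time_s: 50.07
ee_pos: [0.5626, 0.1876, 0.0899]
tcp_rot: [0.737, 0.676, 0.0, 0.0]
ft_force: [-0.1, -0.0, 0.3]
width: 0.359
t 50.07 ee [0.5626 0.1876 0.0899] yaxis [ 0.996 -0.085  0.001] F [-0.1 -0.   0.3] w 33.4 q [0.24 0.58 1.64 0.   0.92 0.33]
```

```bash
python3 -m creep '{"fingers":[0.02,0.02,0.045,0.045,0.045,0.045,0.045,0.045,0.045,0.045,0.045,0.045],"translation":[[0,0,0.001],[0,0,0.001],[0,0,0.001],[0,0,0.001],[0,0,0.001],[0,0,-0.02],[0,0,-0.05],[0,0,-0.09],[0,0,-0.13],[0,0,-0.16],[0,0,-0.16],[0,0,-0.16]],"yaw":[0,0,0,0,0,0,0,0,0,0,0,0]}' 12;  python3 -m creep '{"fingers":[0.045,0.045,0.045,0.045,0.045,0.045,0.045,0.045],"translation":[[-0.03,0,0],[-0.07,0,0],[-0.11,0,0],[-0.15,0,0],[-0.19,0,0],[-0.2,0,0],[-0.2,0,0],[-0.2,0,0]],"yaw":[0,0,0,0,0,0,0,0]}' 12; python3 -c "
from h import *
shot('side','s37');f=shot('side','s37b',(190,110,370,260),4);shot('top','t37');shot('wrist','w37')
st()"
```

```text
time_s: 51.07
ee_pos: [0.5628, 0.1877, 0.2511]
tcp_rot: [0.736, 0.676, 0.001, 0.001]
ft_force: [0.1, -0.9, -0.5]
width: 0.487
time_s: 51.73
ee_pos: [0.545, -0.0116, 0.2485]
tcp_rot: [0.737, 0.676, -0.0, -0.001]
ft_force: [0.5, 1.2, 1.4]
width: 0.484
t 51.93 ee [ 0.5453 -0.0104  0.2492] yaxis [ 0.997 -0.083 -0.001] F [-0.3 -0.1  0.6] w 44.9 q [-0.1   0.31  1.63  0.    1.2  -0.02]
```

View pics/s37.png

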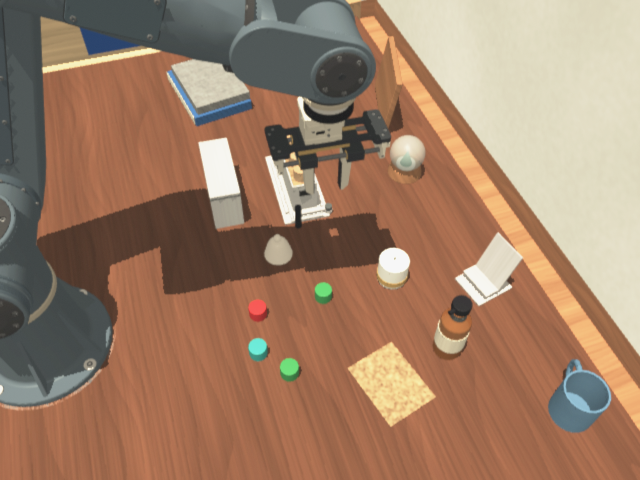

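View pics/s37b.png

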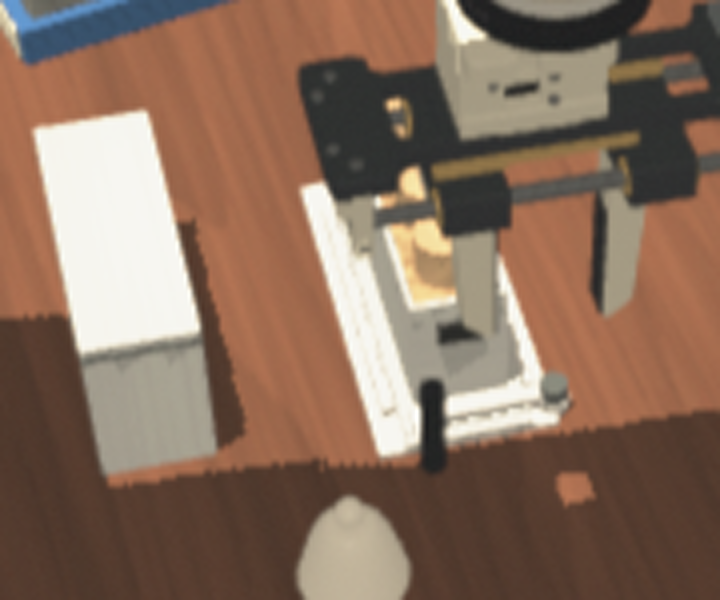

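View pics/w37.png

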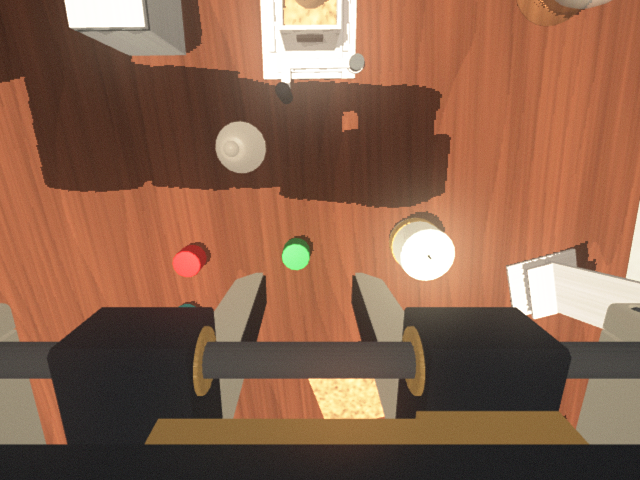

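The gripper blocks the side view of the tin, so I'll move away and check again.

```bash
python3 -m creep '{"fingers":[0.045,0.045,0.045,0.045,0.045,0.045,0.045,0.045,0.045,0.045],"translation":[[-0.03,-0.01,0],[-0.06,-0.03,0],[-0.1,-0.05,0],[-0.13,-0.07,0],[-0.16,-0.09,0],[-0.19,-0.11,0],[-0.22,-0.13,0],[-0.25,-0.14,0],[-0.25,-0.14,0],[-0.25,-0.14,0]],"yaw":[0,0,0,0,0,0,0,0,0,0]}' 12; python3 -c "
from h import *
f=shot('side','s38b',(190,110,370,260),4);g=shot('top','t38');shot('top','t38b',(110,170,310,320),4)
st()"
```

```text
time_s: 52.77
ee_pos: [0.3845, -0.2493, 0.2496]
tcp_rot: [0.737, 0.676, 0.0, 0.0]
ft_force: [0.5, 0.1, 0.3]
width: 0.485
t 52.92 ee [ 0.3853 -0.2479  0.2496] yaxis [ 0.997 -0.083 -0.   ] F [-0.3  0.   0.2] w 45.1 q [-0.67  0.15  1.84  0.    1.16 -0.59]
```

View pics/s38b.png

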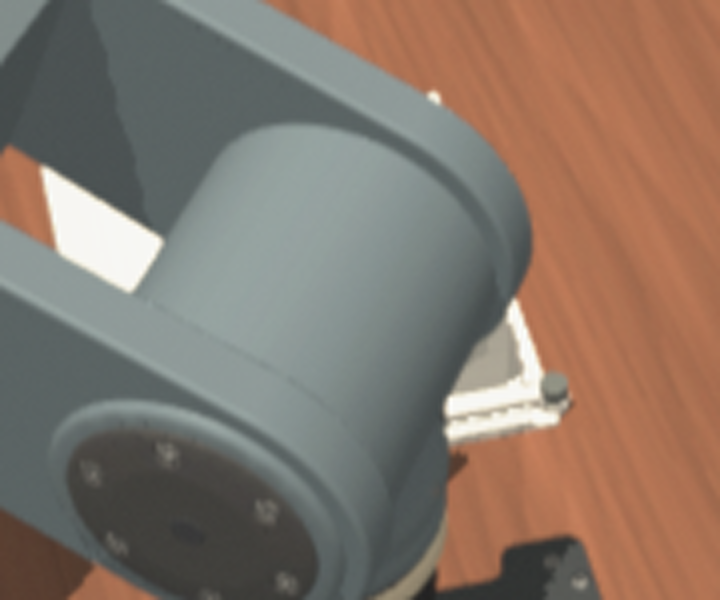

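View pics/t38b.png

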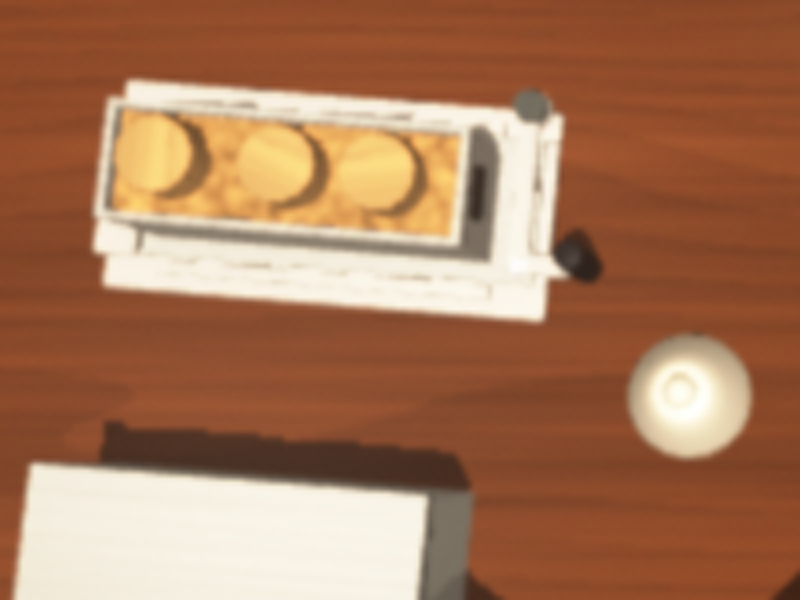

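View pics/t38.png

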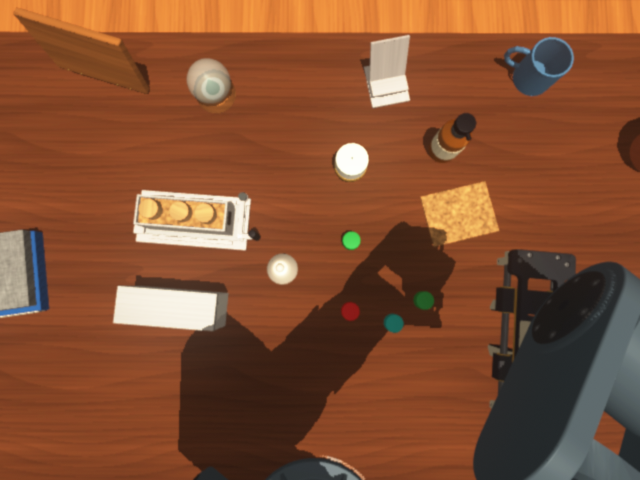

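```bash
python3 -c "
from h import *
f=grab_frame('top')
P=px2w(f,[(110+x/4,170+y/4) for x,y in [(155,153),(275,165),(378,174)]],.102)
R=px2w(f,[(110+x/4,170+y/4) for x,y in [(108,98),(470,126),(461,243),(95,215)]],.084)
c=R.mean(0)[:2];d=(R[0]-R[1]+R[3]-R[2])[:2];ey=d/np.linalg.norm(d);ex=np.array([ey[1],-ey[0]])
print(c,ey,((P[:,:2]-c)@ex).round(4),((P[:,:2]-c)@ey).round(4), np.linalg.norm(R[0]-R[1]),np.linalg.norm(R[0]-R[3]))
s=px2w(f,[(110+x/4,170+y/4) for x,y in [(570,252)]],.075);print(s)"
python3 - <<'E'
import cv2
f=cv2.imread('pics/t38.png')[190:260,130:260]
cv2.imwrite('pics/t38c.png',cv2.resize(f,None,fx=6,fy=6,interpolation=cv2.INTER_CUBIC))
E
```

```text
[0.56516747 0.23316208] [0.07150808 0.99744002] [ 0.0008 -0.0004 -0.0009] [ 0.0499 -0.002  -0.0465] 0.16032259249686967 0.052109958526064364
[[0.5308617  0.10796855 0.075     ]]
```

View pics/t38c.png

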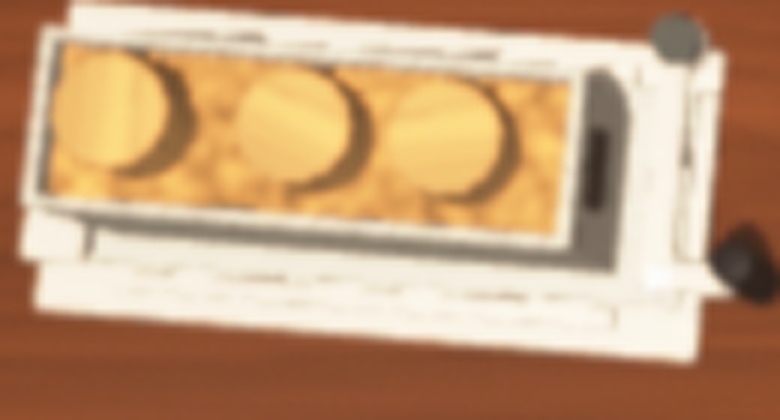

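All three discs lie flat on the tin's axis at y = +50, -2 and -47 mm. The post is at (0.531, 0.108), which is home. Handing in.

```bash
python3 -c "
from workcell import *
print(close_job())"
```

```text
the job is handed in; nothing more can be done
None
```

The job is handed in at about 53 s on the robot's clock, with every step done in order; no verdict was given.

- **Clamp and lid:** I swung the clamp home, drew the lid straight off while the tin stayed seated, and stood the lid upright on the mantel at about (0.40, 0.25).
- **Mat and cap:** All three pale cedar discs went onto the mat. One disc was knocked about 3 cm aside there but stayed on it. I pressed the cap to its stop (14.6 N with no further travel) and let it spring back; the picture afterwards shows it up.
- **Well:** I then laid all three discs in the tin's well.

**Last checks (top camera):**
- The discs lie flat and within 1 mm of the tin's axis, at +50, -2 and -47 mm along it.
- The clamp post reads (0.531, 0.108), against (0.531, 0.109) expected for home.
- The lid stands upright and clear of the tin.
- The bell, candle and coloured look-alikes appear where they were.
- The arm is away from everything.

**Disagreements and gaps:**
- The side and top cameras differed by about 4 mm in x, so I averaged them.
- The force sensor showed about 7 N upward each time the jaws closed on a part. I took this as an effect of gripping.
- The arm blocked the last side view of the tin, so the final check rests on the top camera alone.

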